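# Load the seed-sample dryer, set its timer and start it

## Robot

A 6-joint arm with a two-finger parallel gripper is mounted at the origin on the work surface. World frame = base frame: x ahead of the robot, y to its left, z up, the work surface at z = 0. Lengths are in m, angles in degrees, forces in N, time in s.
With the tool pointing down it reaches from about 0.35 to 0.875 m from the base axis. Payload 4.2 kg.
Tool frame: the origin (TCP) lies between the finger pads; the fingertips stand 14 mm ahead of it and the grasp point (between the pads) lies 5 mm behind it; x points along the fingers, y is the direction in which the jaws open and shut, and the axes are right-handed (so a half turn about x gives the same grasp; the last joint's range is limited). The gripper opens to 87 mm and grips with 3 to 60 N. Pads are 19 mm wide; open, the fingers measure 117 mm over their backs; the gripper's body (75 mm by 190 mm) begins 51 mm behind the grasp point.
Start: joints at [86.494, 22.042, 0.453, 0, -68.411, -14.817], TCP at [0.196, 0.593, 0.237] pointing down, gripper open.
Joint ranges: [-179.83, 179.83], [-69.29, 118.12], [-61.27, 80.66], [-181.25, 117.63], [-171.15, -9.14], [-177.46, 177.46]. Speed limits (degrees/s): [159.86, 159.86, 180, 180, 180, 180].

## Interface

Orientations are given as a 3x3 rotation matrix whose columns are the frame's x, y, z axes.
In Python, from station import r, imaging, job gives the robot as it stands. The module is installed in compiled form; this text tells all that it offers.
- The arm moves only by the tool apply_moves, never from a script. Its arguments are lists of equal length, an entry for each row: "xyz": the shift along the tool's x, y, z in m, a list of three; "twist": the turn about the tool's x in degrees; "claw": the opening, from 0 (shut) to 1 (fully open). A call has 1 to 12 rows; each row shifts and turns the pose as measured when the row begins, along the tool's axes as they then stand; what a row does not reach is not made up. A row lasts 1/10 s, in which the tool goes at most 50 mm and 8.59 degrees, less where a joint would pass 70% of its speed; a pose out of reach is approached as far as the arm can. A call is refused whole if a number of a shift passes 0.05 or a number of a turn 8.59, either way. A call with a gripper value outside its range is refused whole. The fingers move at their own pace and stop on an object; the grip force is fixed at half the most. Time passes only in rows, so rows that do not move let the fingers close. It gives the time, the measured TCP pose, the force and the opening at its end, in the units of the state.
- r.sense(): the state, without advancing time (a new reading comes with each control period).
- imaging.capture(name): name is "side" or "top"; returns a dict with "pixels" (480x640x3 uint8, red, green, blue), "mtx" (3x3 intrinsics, pixels), "view" (4x4, takes a point from world to camera coordinates). Camera axes: x right, y down, z forward; pixel columns grow to the right and rows downward; lengths in m; the calibration is good to about 2 mm. A picture is of the moment at which its call begins. There is no depth.
- job.finish_job(): hands the job in, once; it reports no verdict.
Trained networks look in a picture, given as the dict that the camera call returned (one of the last four; its "shot" number tells which), for a name from the list of things; names that differ only in an ending like _2 or _b are one class to them, and where a whole thing is asked for, a point or a joint stands for the part that bears it (a point fixed in the world has none). Each returns a list of dicts, best first, with "p" (0 to 1); they miss things now and then, are a little off and sometimes report something else, mostly with a low value. They report only what shows in the picture. A call takes as long as a camera call. They do not tell look-alikes from the thing itself.
- imaging.regions_of(query, picture): "mask" (480x640 bool, what is visible of it) and "centre" ([column, row] in pixels, amid what is visible of it).
The state is a dict: "time_s": time; "joints": joint angles; "joint_velocities": joint speeds; "effort": joint torques, N m; "tcp_pos": TCP position; "ee_rot": TCP orientation; "wrist_force": force on the tool from outside, world axes, zero at the start; "moment": the same for the moment, N m; "gripper_width": opening from 0.0 (shut) to 1.0 (fully open).
Only numpy, scipy, OpenCV 4.12 (cv2) and the standard library are available. Lean on these libraries where they do the work, as an engineer would, in place of code of your own. Each camera call takes 0.05 s, during which the arm holds its last target.

## Task

Load the sample dryer: hook every sample carrier onto the rail at its open end, between the end post and the black mark, and slide it along the rail until it hangs wholly past the mark, never lifting a carrier over the rail beyond the mark. When all hang there, turn the timer dial anticlockwise to its stop, then count five clicks (five tick marks) back clockwise, and last push the recessed slide switch fully to its on end. Leave the other goods on the counter alone.

Things in the scene. Friction and masses are not known exactly. Their poses are not given: they have to be found in the camera images.
- dryer: Fixed grey seed-sample dryer, box 200 x 180 x 130 mm tall (own x, y, z); origin at the centre of its underside. On top: timer dial 44 mm to -x of the middle, slide switch 52 mm to +x. A level steel rail, 12 mm thick, axis 113 mm up, runs at x = +70 mm along its y, from y = -90 (dryer's face) to -450 mm, where it ends at an upright post with a stop disc 24 mm across.
- mark (a point): Middle of the mark, a black band 10 mm long painted round the rail at dryer y = -315 mm; on the rail's axis; axes as the dryer's. From here to the dryer is the drying stretch (225 mm), from here to the post the loading end. A hung carrier that is knocked sways a few seconds and may jam at a slant against the dryer or its neighbour: leave about 15 mm between them.
- rail_load (a point): Point on the rail's axis in the middle of the loading end (65 mm from the mark, 70 mm from the post's stop); axes as the dryer's: y along the rail towards the dryer, x away from the robot.
- dial (a joint): Timer dial angle, rad: 0 = its anticlockwise stop, growing clockwise seen from above, to 5.24 at the other stop. One click = one white tick on the panel = 30 degrees = 0.524 rad. The clicks cannot be felt: go by angle or ticks. It stays where left (friction 0.05 N m).
- dial_grip (a point): On the dial's upright axis, 37 mm above the dryer's top, 7 mm below the top of its black bar grip. Bar 40 mm long, 14 mm thick, standing 30 mm above a 42 mm disc that lies on a dark disc 66 mm across. The bar lies along this point's x axis, which turns with the dial; the white line on its -x half is the pointer, on the longest tick (dryer's -x) at the anticlockwise stop.
- switch (a joint): Slide switch, m: 0 = off, 0.024 = fully on. Slides towards the dryer's +y (away from the rail). Stays where left; about 1.5 N to move.
- switch_top (a point): Centre of the switch nub's top, flush with the dryer's top, 130 mm above the counter. Grey nub 32 mm wide (x), 12 mm long (y), in a black-floored slot 34 mm wide (x), 84 mm long (y), 12 mm deep, long side along the dryer's y. A white line on the panel marks the on end (+y).
- switch_push (a point): Middle of the nub's -y face, 6 mm below the dryer's top: push here towards the dryer's +y. When off, the slot is open behind it for 42 mm, so shut fingertips can go down into it, to about 3 mm above its floor.
- carrier1_tab (a point): Carrier 1 (may be absent), one of up to four alike, about 260 g: perforated aluminium box 56 x 50 x 42 mm tall (own x, y, z), steel hook above, black grip tab on top. This point: middle of the tab, 131 mm above the box's underside; tab 10 mm thick (x), 26 wide (y), 42 tall. Pinch it across x from above. Stands on the counter, hook open to about +x of the world.
- carrier1_hook (a point): Carrier 1: under its hook's crown, 25.5 mm below the tab point, 105.5 above the underside. Hook 20 mm wide (y), crown an inverted V, stem (4 mm) at x = -15.5 mm, tip at x = +15.5, ending 85 mm above the underside. Open to +x: 27 mm between stem and tip, 43 between tip end and box top. Hung, this point is 5 to 7 mm above the rail's axis, the box about 13 mm off the counter.
- carrier2_tab (a point): Carrier 2 (may be absent), one of up to four alike, about 260 g: perforated aluminium box 56 x 50 x 42 mm tall (own x, y, z), steel hook above, black grip tab on top. This point: middle of the tab, 131 mm above the box's underside; tab 10 mm thick (x), 26 wide (y), 42 tall. Pinch it across x from above. Stands on the counter, hook open to about +x of the world.
- carrier2_hook (a point): Carrier 2: under its hook's crown, 25.5 mm below the tab point, 105.5 above the underside. Hook 20 mm wide (y), crown an inverted V, stem (4 mm) at x = -15.5 mm, tip at x = +15.5, ending 85 mm above the underside. Open to +x: 27 mm between stem and tip, 43 between tip end and box top. Hung, this point is 5 to 7 mm above the rail's axis, the box about 13 mm off the counter.
- carrier3_tab (a point): Carrier 3 (may be absent), one of up to four alike, about 260 g: perforated aluminium box 56 x 50 x 42 mm tall (own x, y, z), steel hook above, black grip tab on top. This point: middle of the tab, 131 mm above the box's underside; tab 10 mm thick (x), 26 wide (y), 42 tall. Pinch it across x from above. Stands on the counter, hook open to about +x of the world.
- carrier3_hook (a point): Carrier 3: under its hook's crown, 25.5 mm below the tab point, 105.5 above the underside. Hook 20 mm wide (y), crown an inverted V, stem (4 mm) at x = -15.5 mm, tip at x = +15.5, ending 85 mm above the underside. Open to +x: 27 mm between stem and tip, 43 between tip end and box top. Hung, this point is 5 to 7 mm above the rail's axis, the box about 13 mm off the counter.
- carrier4_tab (a point): Carrier 4 (may be absent), one of up to four alike, about 260 g: perforated aluminium box 56 x 50 x 42 mm tall (own x, y, z), steel hook above, black grip tab on top. This point: middle of the tab, 131 mm above the box's underside; tab 10 mm thick (x), 26 wide (y), 42 tall. Pinch it across x from above. Stands on the counter, hook open to about +x of the world.
- carrier4_hook (a point): Carrier 4: under its hook's crown, 25.5 mm below the tab point, 105.5 above the underside. Hook 20 mm wide (y), crown an inverted V, stem (4 mm) at x = -15.5 mm, tip at x = +15.5, ending 85 mm above the underside. Open to +x: 27 mm between stem and tip, 43 between tip end and box top. Hung, this point is 5 to 7 mm above the rail's axis, the box about 13 mm off the counter.
- jar: A white screw jar 60 mm across, 100 mm tall; origin at the centre of its underside. Not part of the job.
- carton: A cardboard carton 70 x 110 x 45 mm; origin at the centre of its underside. Not part of the job.
- scoop_cup: A red plastic cup 72 mm across, 50 mm tall; origin at the centre of its underside. Not part of the job.
There are look-alikes about, which are no part of the job. What is shaped like the part that bears carrier1_tab but red is not meant.

How it is judged:
By the outcome, as a careful person would: the job done as asked, in the order asked, and still so for the second after the job is handed in, with the robot touching nothing.
Of carrier1, carrier2, carrier3, carrier4 only 2 to 3 are there at a start; the rules pass over those that are not, and their reading is None.
At some moment in a run one of carrier1, carrier2, carrier3, carrier4 may be knocked a few centimetres aside while the robot is not near it.
Once in a run the grip may slacken for a moment while it holds something.
It also fails if it takes over 210 s, if anything falls off the work surface, if the arm or the gripper's body presses on something with over 40 N, if the wrist force passes 120 N, or if a joint passes its speed limit or range.

## Working session

There is one attempt and no reset: what is moved stays moved. The work goes in short steps, Python scripts to look and compute and a tool call to move; the robot and the scene stay as the last step left them, time stands still between calls to the robot, and variables do not carry over. Pictures are saved under pics/ and viewed, and the job is handed in when it is done.

Besides the shell and the picture viewer there is one more tool, called after "Emit:" as a command line: name --pt "numbers of a row" for each row, then --argument value for the rest. apply_moves: Moves the arm, as the interface text tells. Its arguments: {"type":"object","properties":{"xyz":{"type":"array","items":{"type":"array","items":{"type":"number"}}},"twist":{"type":"array","items":{"type":"number"}},"claw":{"type":"array","items":{"type":"number"}}},"required":["xyz","twist","claw"]}

```bash
mkdir -p pics; ls; cat > h.py <<'E'
import numpy as np, cv2
from station import r, imaging, job
def snap(n,f=None):
    p=imaging.capture(n)
    if f: cv2.imwrite('pics/'+f,p['pixels'][:,:,::-1])
    return p
def ray(p,uv):
    K=p['mtx'];V=p['view'];R=V[:3,:3];t=V[:3,3]
    d=R.T@np.linalg.solve(K,[uv[0],uv[1],1.]);o=-R.T@t
    return o,d/np.linalg.norm(d)
def atz(p,uv,z):
    o,d=ray(p,uv);return o+d*(z-o[2])/d[2]
def proj(p,X):
    X=np.asarray(X,float);c=p['view'][:3,:3]@X+p['view'][:3,3];q=p['mtx']@c;return q[:2]/q[2]
def tri(p1,u1,p2,u2):
    o1,d1=ray(p1,u1);o2,d2=ray(p2,u2)
    A=np.array([d1,-d2]).T;s=np.linalg.lstsq(A,o2-o1,rcond=None)[0]
    a=o1+d1*s[0];b=o2+d2*s[1];return (a+b)/2,np.linalg.norm(a-b)
def crop(p,f,c0,c1,r0,r1,s):
    im=p['pixels'][r0:r1,c0:c1,::-1];cv2.imwrite('pics/'+f,cv2.resize(im,None,fx=s,fy=s,interpolation=cv2.INTER_CUBIC))
E
python3 - <<'E'
from h import *
s=r.sense();print({k:np.round(v,3).tolist() for k,v in s.items()})
for n in('side','top'):
    p=snap(n,n+'0.png');print(n,np.round(p['mtx'],1).tolist(),np.round(p['view'],3).tolist())
E
```

```text
pics
{'time_s': 0.0, 'joints': [86.493, 22.092, 0.38, -0.029, -68.412, -14.818], 'joint_velocities': [0.025, 0.219, -0.012, -0.046, -0.077, -0.045], 'effort': [0.001, -39.067, 18.741, 4.22, 0.011, -0.0], 'tcp_pos': [0.196, 0.593, 0.235], 'ee_rot': [[-0.001, -0.315, -0.949], [-0.002, -0.949, 0.315], [-1.0, 0.002, -0.0]], 'wrist_force': [-0.497, 0.138, -0.162], 'moment': [-0.01, -0.009, 0.021], 'gripper_width': 1.002}
side [[459.1, 0.0, 325.4], [0.0, 459.1, 236.6], [0.0, 0.0, 1.0]] [[0.897, -0.441, -0.009, -0.51], [-0.339, -0.676, -0.655, 0.192], [0.283, 0.591, -0.756, 0.923], [0.0, 0.0, 0.0, 1.0]]
top [[456.1, 0.0, 326.6], [0.0, 456.1, 230.0], [0.0, 0.0, 1.0]] [[0.025, -0.999, -0.024, -0.09], [-0.986, -0.021, -0.165, 0.514], [0.164, 0.027, -0.986, 1.005], [0.0, 0.0, 0.0, 1.0]]
```

View pics/side0.png

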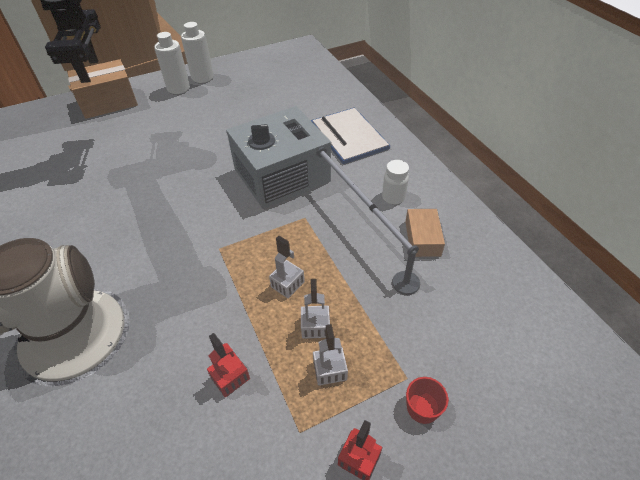

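View pics/top0.png

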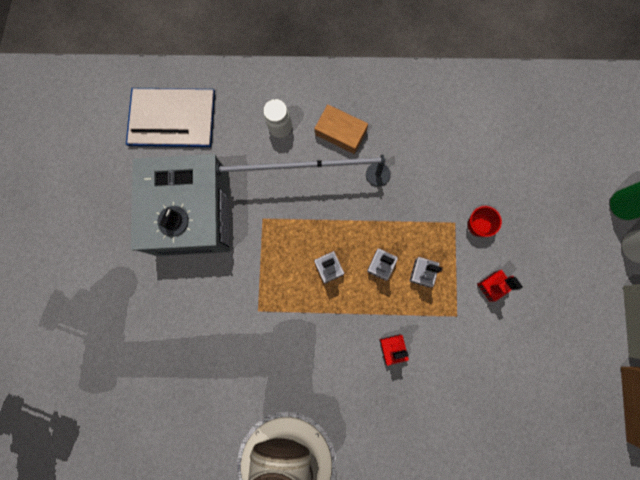

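```bash
python3 - <<'E'
from h import *
ps=snap('side');pt=snap('top')
crop(ps,'c_side.png',210,410,100,400,2);crop(pt,'c_top.png',290,450,230,310,5);crop(pt,'c_dry.png',120,280,140,260,5);crop(pt,'c_rail.png',210,410,130,200,4);crop(ps,'c_sdry.png',220,430,100,300,3)
for n in['carrier1_tab','dial','switch','dryer']:
    for p,l in((ps,'s'),(pt,'t')):
        for d in imaging.regions_of(n,p):
            print(n,l,round(d['p'],2),np.round(d['centre'],1),d['mask'].sum())
E
```

```text
carrier1_tab s 0.91 [360.8 457.7] 1603
carrier1_tab s 0.65 [313.1 315.2] 1200
carrier1_tab s 0.58 [225.9 367.2] 1480
carrier1_tab t 0.78 [499.2 285.6] 837
carrier1_tab t 0.75 [384.3 264.7] 603
carrier1_tab t 0.67 [392.3 346.7] 640
dial s 0.76 [256.  135.6] 303
dial t 0.74 [340.7 127.4] 1580
dial t 0.64 [172.2 218.7] 351
dial t 0.43 [381.8 263.9] 596
switch s 0.39 [425.6 399.4] 1531
switch t 0.6 [171.7 174.2] 104
dryer s 0.97 [289.  163.3] 8853
dryer t 0.83 [187.6 200.7] 10805
```

View pics/c_top.png

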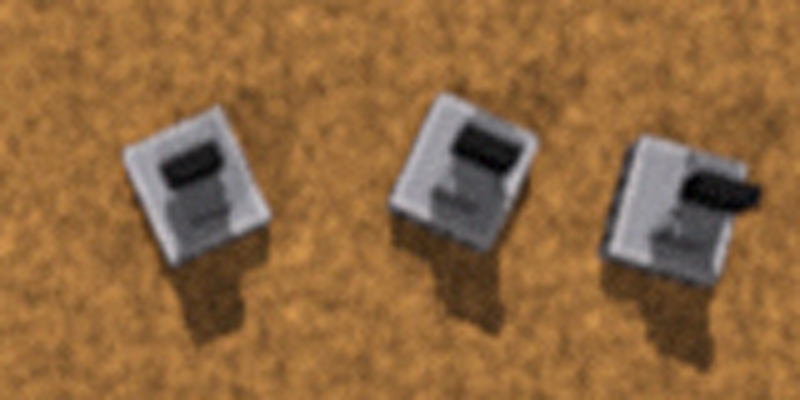

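View pics/c_dry.png

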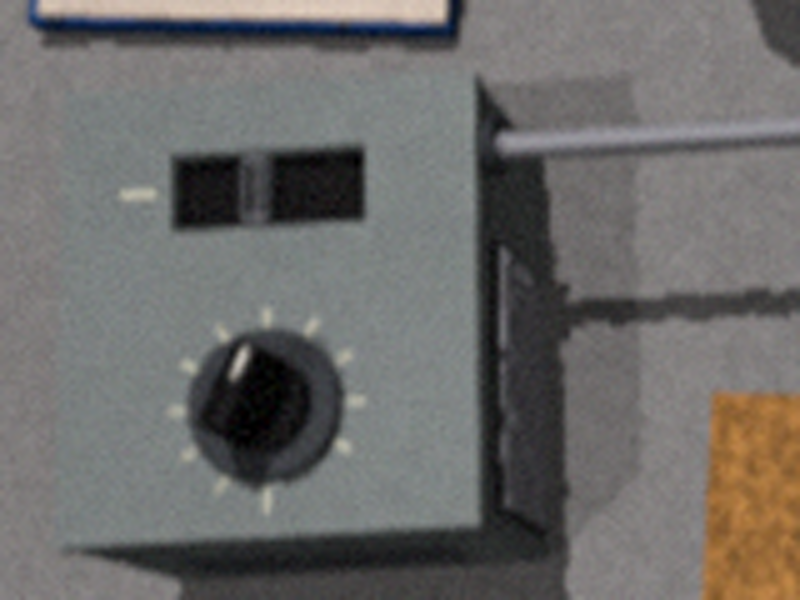

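View pics/c_rail.png

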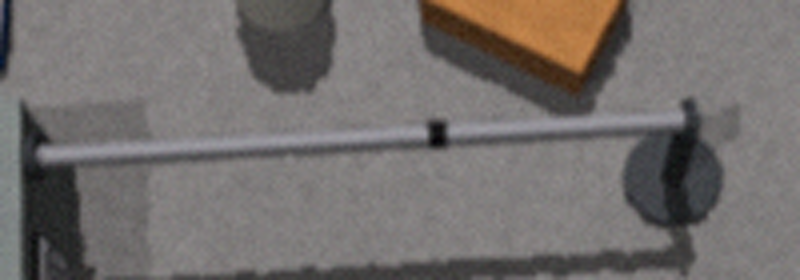

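View pics/c_side.png

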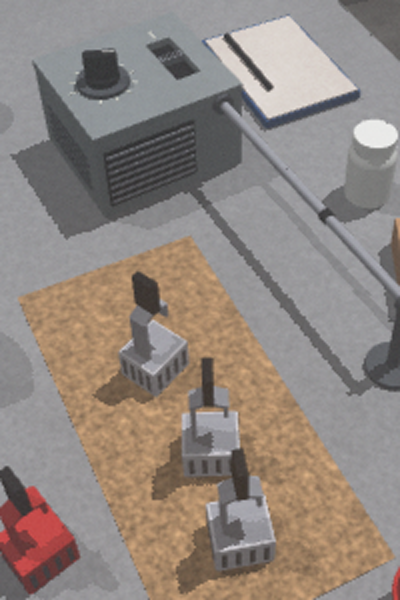

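View pics/c_sdry.png

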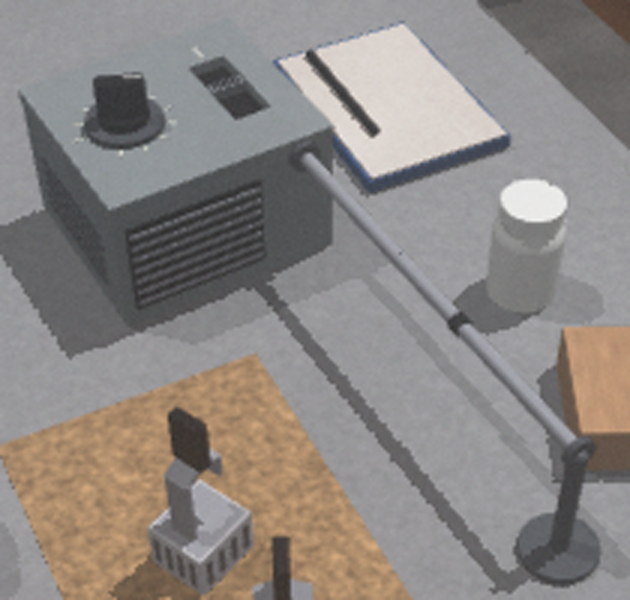

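```bash
cat > fit.py <<'E'
from h import *
from scipy.optimize import least_squares
pt=snap('top');ps=snap('side')
T=lambda a,s,o:(np.array(a)/s+np.array(o))
top=[((65,90),(.1,.09,.13)),((475,75),(.1,-.09,.13)),((480,525),(-.1,-.09,.13)),((65,548),(-.1,.09,.13))]
obs=[(pt,T(a,5,(120,140)),b) for a,b in top]
obs+=[(pt,T((437,133),4,(210,130)),(.07,-.315,.113)),(pt,T((690,118),4,(210,130)),(.07,-.45,.113)),(pt,T((38,155),4,(210,130)),(.07,-.09,.113))]
obs+=[(ps,T(a,3,(220,100)),b) for a,b in [((22,95),(-.1,.09,.13)),((110,208),(-.1,-.09,.13)),((332,130),(.1,-.09,.13)),((458,323),(.07,-.315,.113)),((578,450),(.07,-.45,.113))]]
def Rz(a):return np.array([[np.cos(a),-np.sin(a),0],[np.sin(a),np.cos(a),0],[0,0,1]])
def f(q):return np.concatenate([proj(p,Rz(q[2])@np.array(b)+[q[0],q[1],0])-u for p,u,b in obs])
s=least_squares(f,[.6,.3,0],loss='soft_l1');q=s.x
print('dryer',np.round(q[:2],4),np.degrees(q[2]));print(np.round(f(q).reshape(-1,2),1).tolist())
D=lambda b:Rz(q[2])@np.array(b)+[q[0],q[1],0]
for n,b in dict(mark=(.07,-.315,.113),load=(.07,-.38,.113),dial=(-.044,0,.167),switch=(.052,0,.13)).items():print(n,np.round(D(b),4),np.round(proj(pt,D(b)),1))
# carriers
cs=[([(218,105),(125,152),(175,265),(270,215)],(192,165)),([(538,135),(445,93),(392,208),(490,250)],(487,150)),([(745,160),(640,135),(607,255),(715,283)],(720,192))]
loc=[(.028,-.025,.042),(.028,.025,.042),(-.028,.025,.042),(-.028,-.025,.042)]
for c,t in cs:
    o=[(T(a,5,(290,230)),b) for a,b in zip(c,loc)]+[(T(t,5,(290,230)),(0,0,.152))]
    g=lambda q:np.concatenate([proj(pt,Rz(q[2])@np.array(b)+[q[0],q[1],0])-u for u,b in o])
    s=least_squares(g,[.4,0,0]);
    print('carrier',np.round(s.x[:2],4),np.degrees(s.x[2]),np.round(s.fun,1).tolist())
    print(' side proj tab', proj(ps,[*s.x[:2],.131]))
E
python3 fit.py
```

```text
dryer [0.5582 0.246 ] 4.5657296254862825
[[0.6, 0.3], [0.8, -1.6], [1.2, -0.4], [-1.0, -0.2], [1.1, -0.3], [-0.5, -0.3], [-1.4, 0.2], [-2.5, -2.1], [-1.1, 1.0], [0.1, -1.5], [0.5, 0.7], [-0.7, 0.1]]
mark [ 0.6531 -0.0625  0.113 ] [320.3 162.9]
load [ 0.6582 -0.1272  0.113 ] [350.  161.1]
dial [0.5143 0.2425 0.167 ] [168.2 217.5]
switch [0.61   0.2501 0.13  ] [174.6 177.2]
carrier [ 0.4317 -0.0865] 27.135950621972704 [0.3, 0.1, -0.9, 0.3, -0.2, 0.0, 0.8, 0.3, 0.0, -0.6]
 side proj tab [281.34612661 246.25455206]
carrier [ 0.4403 -0.2074] -22.922738769449392 [0.5, 0.7, -1.3, 0.1, -0.6, -0.4, 0.3, 0.3, 0.9, -0.5]
 side proj tab [311.62684915 290.83726615]
carrier [ 0.4259 -0.3015] -13.978517691760375 [-0.3, 0.7, -1.0, -0.1, -0.3, -0.1, -0.0, 0.3, 1.3, -0.7]
 side proj tab [327.67538688 336.12394925]
```

```bash
cat > cart.py <<'E'
from h import *
pt=snap('top');ps=snap('side')
q=(.5582,.2460,np.radians(4.566))
def inD(X):
    c,s=np.cos(q[2]),np.sin(q[2]);d=np.array(X)[:2]-q[:2];return np.array([c*d[0]+s*d[1],-s*d[0]+c*d[1]])
crop(pt,'cart.png',300,400,90,200,5)
for n in('carton','jar'):
  for d in imaging.regions_of(n,pt):
    if d['p']<.5: continue
    c=cv2.findContours(d['mask'].astype('uint8'),0,2)[0];c=max(c,key=len)
    b=cv2.boxPoints(cv2.minAreaRect(c));print(n,d['p'],b.tolist())
    for u in b:print(' z0',np.round(inD(atz(pt,u,0)),3),'z45',np.round(inD(atz(pt,u,.045)),3))
E
python3 cart.py
```

```text
carton 0.91 [[310.800048828125, 132.40000915527344], [326.00006103515625, 102.00000762939453], [369.60003662109375, 123.80000305175781], [354.4000244140625, 154.20001220703125]]
 z0 [ 0.186 -0.293] z45 [ 0.169 -0.295]
 z0 [ 0.264 -0.335] z45 [ 0.243 -0.335]
 z0 [ 0.2  -0.44] z45 [ 0.181 -0.435]
 z0 [ 0.124 -0.397] z45 [ 0.108 -0.395]
jar 0.73 [[259.3211364746094, 103.88320922851562], [282.3649597167969, 95.50364685058594], [295.5620422363281, 131.79562377929688], [272.5182189941406, 140.17518615722656]]
 z0 [ 0.27  -0.168] z45 [ 0.249 -0.175]
 z0 [ 0.289 -0.227] z45 [ 0.266 -0.231]
 z0 [ 0.19  -0.256] z45 [ 0.172 -0.259]
 z0 [ 0.172 -0.198] z45 [ 0.155 -0.203]
```

View pics/cart.png

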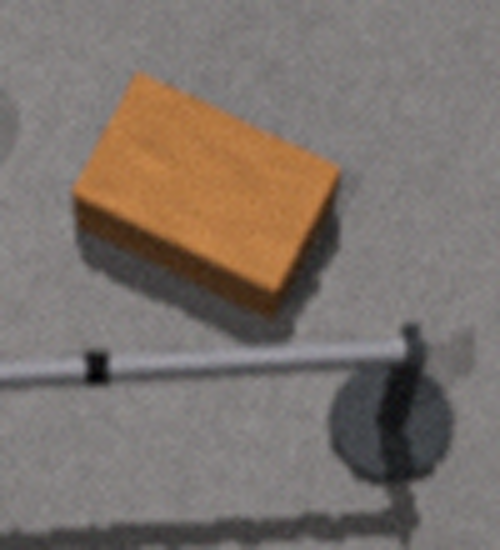

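Emit:
apply_moves --pt "0 0.035 -0.027" --pt "0 0.035 -0.027" --pt "0 0.035 -0.027" --pt "0 0.035 -0.027" --pt "0 0.035 -0.027" --pt "0 0.035 -0.027" --pt "0 0.035 -0.027" --pt "0 0.035 -0.027" --pt "0 0.035 -0.027" --pt "0 0.035 -0.027" --pt "0 0.035 -0.027" --pt "0 0.035 -0.027" --twist '[0,0,0,0,0,0,0,0,0,0,0,0]' --claw '[1,1,1,1,1,1,1,1,1,1,1,1]'

```text
time_s: 2.1
tcp_pos: [0.377, 0.0796, 0.237]
ee_rot: [[0.008, -0.302, -0.953], [0.006, -0.953, 0.302], [-1.0, -0.008, -0.005]]
wrist_force: [0.4, 0.4, 1.3]
gripper_width: 0.999
```

```bash
cat > g.py <<'E'
import sys
from h import *
# usage: g.py x y z heading ; prints shift in tool axes
def go(x,y,z,h=None):
    s=r.sense();R=s['ee_rot'];p=s['tcp_pos']
    d=R.T@(np.array([x,y,z])-p);hd=np.degrees(np.arctan2(R[1,1],R[0,1]))
    print('t',round(s['time_s'],2),'tcp',np.round(p,4),'hd',round(hd,2),'shift',np.round(d,4),'twist',None if h is None else round((hd-h+180)%360-180,2),'F',np.round(s['wrist_force'],1),'w',round(s['gripper_width'],3),'j1,6',np.round(s['joints'],1)[[0,5]])
if __name__=='__main__':go(*map(float,sys.argv[1:]))
E
echo
```

Emit:
apply_moves --pt "0 0 0" --pt "0 0 0" --pt "0 0 0" --pt "0 0 0" --pt "0 0 0" --pt "0 0 0" --twist '[7.5,7.5,7.5,7.5,7.5,7.5]' --claw '[1,1,1,1,1,1]'

```text
time_s: 2.7
tcp_pos: [0.378, 0.0722, 0.2383]
ee_rot: [[0.011, -0.908, -0.419], [0.008, -0.419, 0.908], [-1.0, -0.013, 0.002]]
wrist_force: [-0.2, 0.0, -0.5]
gripper_width: 0.998
```

```bash
python3 g.py .4317 -.0865 .2 -152.9
```

```text
t 2.7 tcp [0.378  0.0722 0.2383] hd -155.2 shift [ 0.0377  0.0183 -0.1667] twist -2.3 F [-0.2  0.  -0.5] w 0.998 j1,6 [ 35.3 -10.5]
```

Emit:
apply_moves --pt "0.006 0.0037 -0.0333" --pt "0.006 0.0037 -0.0333" --pt "0.006 0.0037 -0.0333" --pt "0.006 0.0037 -0.0333" --pt "0.006 0.0037 -0.0333" --pt "0 0 0" --twist '[-2.3,0,0,0,0,0]' --claw '[1,1,1,1,1,1]'

```text
time_s: 3.3
tcp_pos: [0.4401, -0.0888, 0.209]
ee_rot: [[0.018, -0.888, -0.459], [0.01, -0.459, 0.888], [-1.0, -0.021, 0.001]]
wrist_force: [-0.5, 0.0, 0.2]
gripper_width: 1.002
```

```bash
python3 g.py .4317 -.0865 .13 -152.9; python3 - <<'E'
from h import *
p=snap('top','top1.png');crop(p,'a1.png',290,450,200,320,5)
p=snap('side');crop(p,'a1s.png',200,380,180,400,3)
E
```

```text
t 3.3 tcp [ 0.4401 -0.0888  0.209 ] hd -152.68 shift [0.0788 0.008  0.0059] twist 0.22 F [-0.5  0.   0.2] w 1.002 j1,6 [ 9.1 18.4]
```

View pics/a1.png

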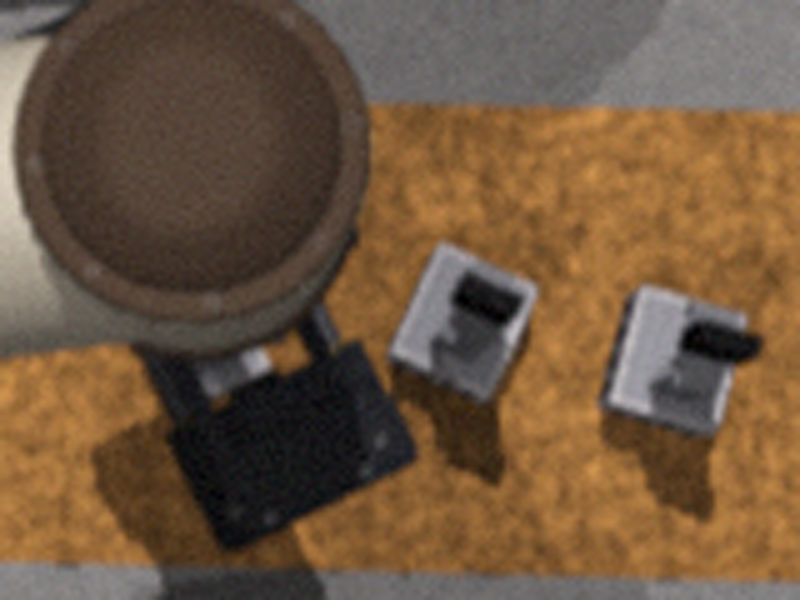

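View pics/a1s.png

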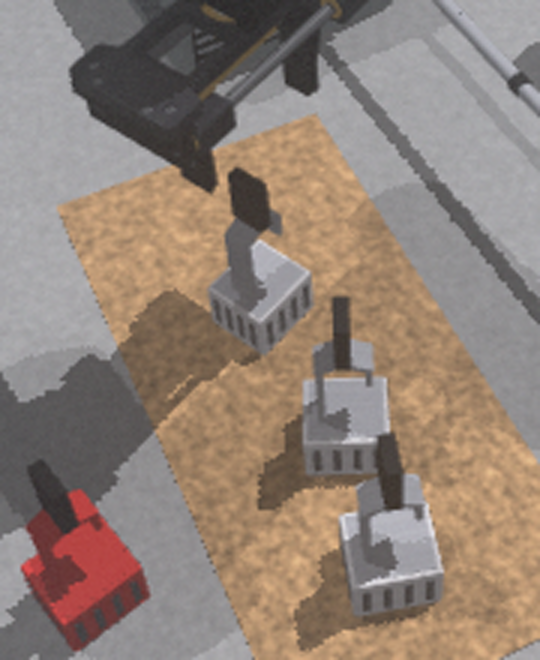

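Emit:
apply_moves --pt "0.005 0.008 0.006" --pt "0.025 0 0" --pt "0.025 0 0" --pt "0.02 0 0" --pt "0 0 0" --twist '[0,0,0,0,0]' --claw '[1,1,1,1,1]'

```text
time_s: 3.9
tcp_pos: [0.4277, -0.0796, 0.1343]
ee_rot: [[0.024, -0.884, -0.468], [0.013, -0.467, 0.884], [-1.0, -0.028, 0.0]]
wrist_force: [-0.8, 0.2, 0.5]
gripper_width: 1.001
```

```bash
python3 g.py .4317 -.0865 .13 -152.9; python3 - <<'E'
from h import *
p=snap('side');crop(p,'a2s.png',220,340,180,330,4)
E
```

```text
t 3.9 tcp [ 0.4277 -0.0796  0.1343] hd -152.13 shift [ 0.0043 -0.0002 -0.0079] twist 0.77 F [-0.8  0.2  0.5] w 1.001 j1,6 [10.7 17.7]
```

View pics/a2s.png

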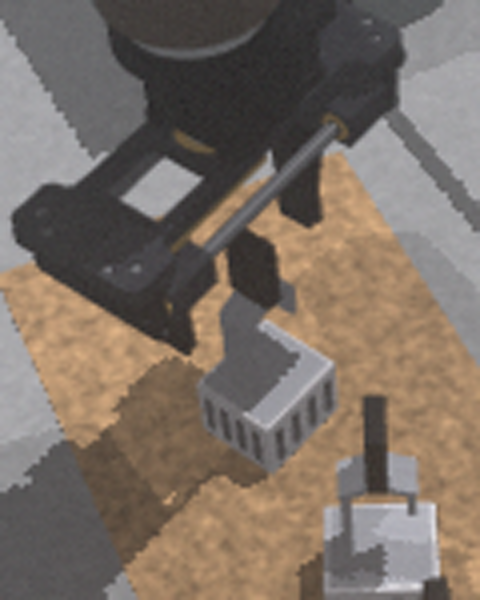

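Emit:
apply_moves --pt "0.003 0 -0.008" --pt "0 0 0" --pt "0 0 0" --pt "0 0 0" --pt "0 0 0" --pt "0 0 0" --pt "0 0 0" --pt "0 0 0" --pt "0 0 0" --pt "0 0 0" --twist '[0,0,0,0,0,0,0,0,0,0]' --claw '[1,1,0,0,0,0,0,0,0,0]'

```text
time_s: 4.95
tcp_pos: [0.4352, -0.086, 0.1371]
ee_rot: [[0.037, -0.882, -0.47], [0.014, -0.47, 0.882], [-0.999, -0.039, -0.005]]
wrist_force: [-0.5, -0.3, -0.2]
gripper_width: 0.355
```

```bash
python3 g.py .4317 -.0865 .13 -152.9; python3 - <<'E'
from h import *
p=snap('side');crop(p,'a3s.png',220,340,180,330,4)
E
```

```text
t 4.95 tcp [ 0.4352 -0.086   0.1371] hd -151.93 shift [0.007  0.0036 0.0012] twist 0.97 F [-0.5 -0.3 -0.2] w 0.355 j1,6 [ 9.6 18.9]
```

View pics/a3s.png

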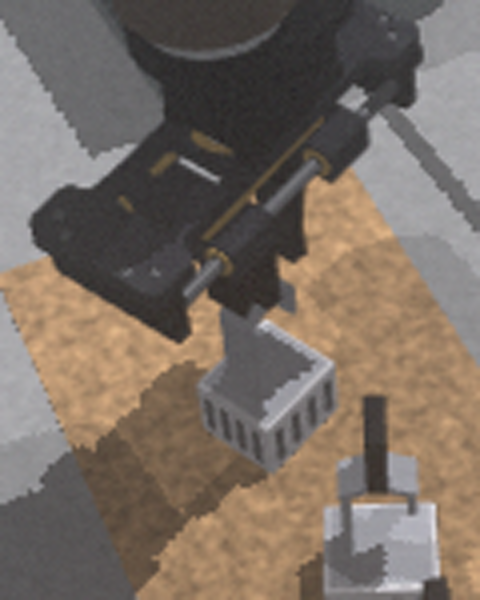

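Emit:
apply_moves --pt "0.008 0.004 0.001" --pt "0 0 0" --pt "0 0 0" --pt "0 0 0" --pt "0 0 0" --twist '[1,0,0,0,0]' --claw '[0.25,0.0,0,0,0]'

```text
time_s: 5.5
tcp_pos: [0.4309, -0.087, 0.1281]
ee_rot: [[0.036, -0.89, -0.454], [0.014, -0.453, 0.891], [-0.999, -0.038, -0.004]]
wrist_force: [-0.4, -0.2, 0.5]
gripper_width: 0.111
```

```bash
python3 g.py .4317 -.0865 .13 -152.9; python3 - <<'E'
from h import *
p=snap('side');crop(p,'a4s.png',220,340,180,330,4)
p=snap('top');crop(p,'a4t.png',290,450,200,320,5)
E
```

```text
t 5.5 tcp [ 0.4309 -0.087   0.1281] hd -153.02 shift [-0.0018 -0.001   0.0001] twist -0.12 F [-0.4 -0.2  0.5] w 0.111 j1,6 [ 9.6 17.8]
```

View pics/a4s.png

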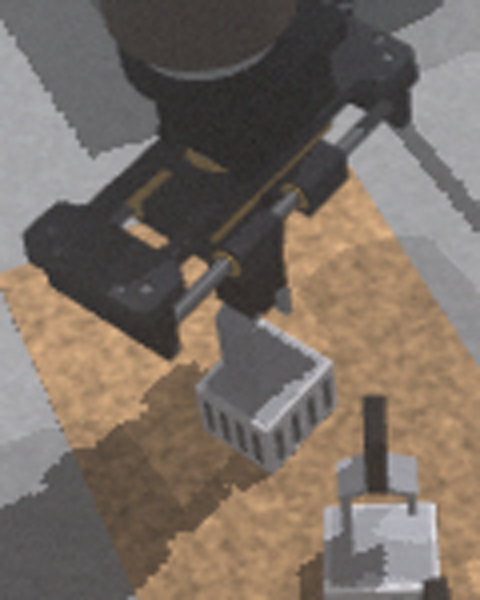

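Emit:
apply_moves --pt "-0.015 0 0" --pt "-0.025 0 0" --pt "-0.015 0 0" --pt "0 0 0" --pt "0 0 0" --pt "0 0 0" --pt "0 0 0" --twist '[0,0,5,6,6,5,0]' --claw '[0,0,0,0,0,0,0]'

```text
time_s: 6.3
tcp_pos: [0.4231, -0.0874, 0.1795]
ee_rot: [[0.022, -0.997, -0.068], [0.016, -0.068, 0.998], [-1.0, -0.023, 0.015]]
wrist_force: [-0.3, 0.4, -2.6]
gripper_width: 0.115
```

```bash
python3 g.py .5685 -.1344 .18 -175.43
```

```text
t 6.3 tcp [ 0.4231 -0.0874  0.1795] hd -176.11 shift [ 0.0019 -0.1419 -0.0567] twist -0.68 F [-0.3  0.4 -2.6] w 0.115 j1,6 [ 9.5 -5.1]
```

Emit:
apply_moves --pt "0 -0.035 -0.014" --pt "0.001 -0.035 -0.014" --pt "0.001 -0.035 -0.014" --pt "0 -0.035 -0.014" --pt "0 0 0" --twist '[-0.7,0,0,0,0]' --claw '[0,0,0,0,0]'

```text
time_s: 6.8
tcp_pos: [0.5677, -0.1333, 0.1742]
ee_rot: [[0.013, -0.996, -0.091], [0.018, -0.091, 0.996], [-1.0, -0.015, 0.017]]
wrist_force: [0.5, -1.0, -3.4]
gripper_width: 0.111
```

```bash
python3 g.py .6582 -.1272 .18 -175.43;  python3 - <<'E'
from h import *
p=snap('side','b1.png');crop(p,'b1s.png',280,480,180,330,4)
p=snap('top');crop(p,'b1t.png',290,450,100,260,4)
E
```

```text
t 6.8 tcp [ 0.5677 -0.1333  0.1742] hd -174.77 shift [-0.0045 -0.0907 -0.0021] twist 0.66 F [ 0.5 -1.  -3.4] w 0.111 j1,6 [2.2 3.7]
```

View pics/b1s.png

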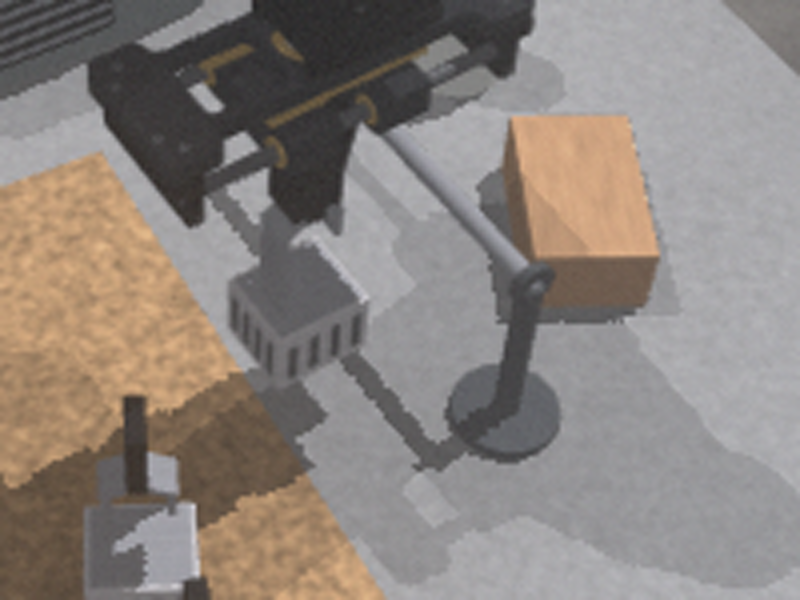

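View pics/b1t.png

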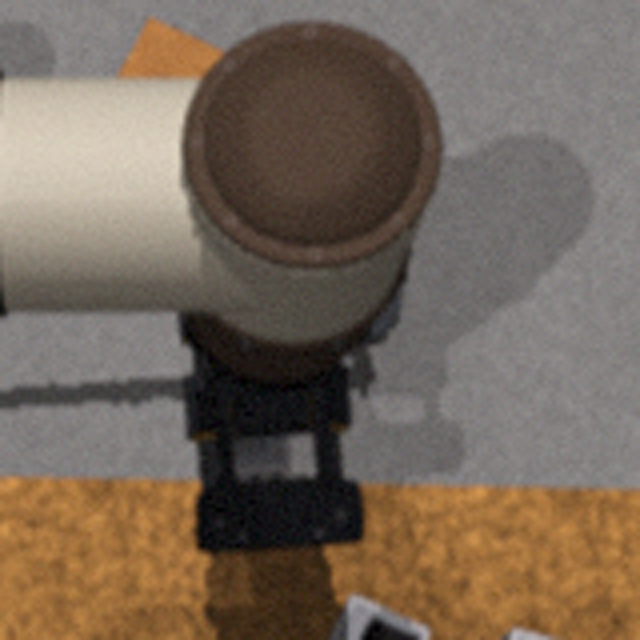

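```bash
cat > chk.py <<'E'
import sys
from h import *
def Rz(a):return np.array([[np.cos(a),-np.sin(a),0],[np.sin(a),np.cos(a),0],[0,0,1]])
def boxpts(x,y,z,yaw):
    return {(a,b,c):np.array([x,y,z])+Rz(np.radians(yaw))@[a,b,c] for a in(-.028,.028) for b in(-.025,.025) for c in (0,.042)}
if __name__=='__main__':
    x,y,z,yaw=map(float,sys.argv[1:5]);p=snap('side');im=p['pixels'][:,:,::-1].copy()
    s=4;c=proj(p,(x,y,z+.06));o=(c-75).astype(int)
    o=np.clip(o,0,[489,329]);im=cv2.resize(im[o[1]:o[1]+150,o[0]:o[0]+150],None,fx=s,fy=s,interpolation=cv2.INTER_CUBIC)
    B=boxpts(x,y,z,yaw);B['h0']=np.array([x,y,z])+Rz(np.radians(yaw))@[0.0155,0,.085]
    for k,v in B.items():
        u=((proj(p,v)-o+.5)*s).astype(int);cv2.circle(im,tuple(int(i) for i in u),3,(0,255,0) if k!='h0' else (0,0,255),-1)
    cv2.imwrite('pics/'+sys.argv[5],im);print(o)
E
python3 chk.py .5677 -.1333 .046 5.2 b2.png
```

```text
[278 171]
```

View pics/b2.png

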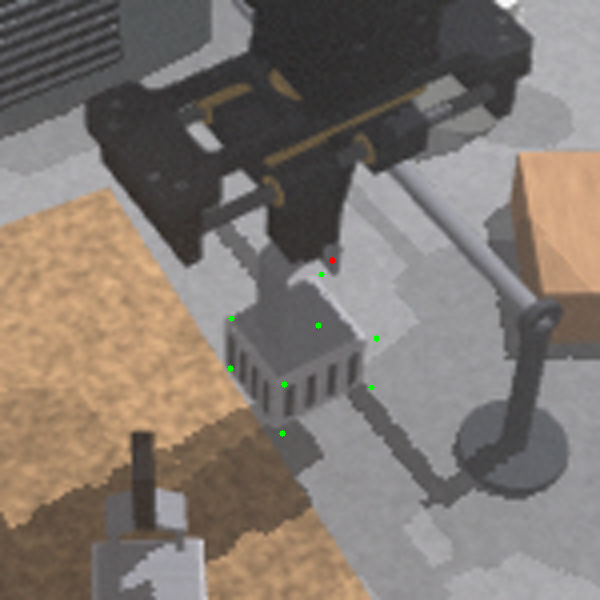

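Emit:
apply_moves --pt "-0.005 0 0" --pt "-0.001 -0.03 -0.001" --pt "-0.001 -0.03 -0.001" --twist '[0.6,0,0]' --claw '[0,0,0]'

```text
time_s: 7.25
tcp_pos: [0.6162, -0.1286, 0.1829]
ee_rot: [[0.002, -0.997, -0.08], [0.021, -0.08, 0.997], [-1.0, -0.004, 0.021]]
wrist_force: [0.4, 0.6, -3.2]
gripper_width: 0.113
```

```bash
python3 g.py .6582 -.1272 .1785 -175.43; python3 chk.py .63 -.1295 .05 5 b3.png
```

```text
t 7.25 tcp [ 0.6162 -0.1286  0.1829] hd -175.41 shift [ 0.0045 -0.0419 -0.002 ] twist 0.02 F [ 0.4  0.6 -3.2] w 0.113 j1,6 [2.3 2.9]
[304 158]
```

View pics/b3.png

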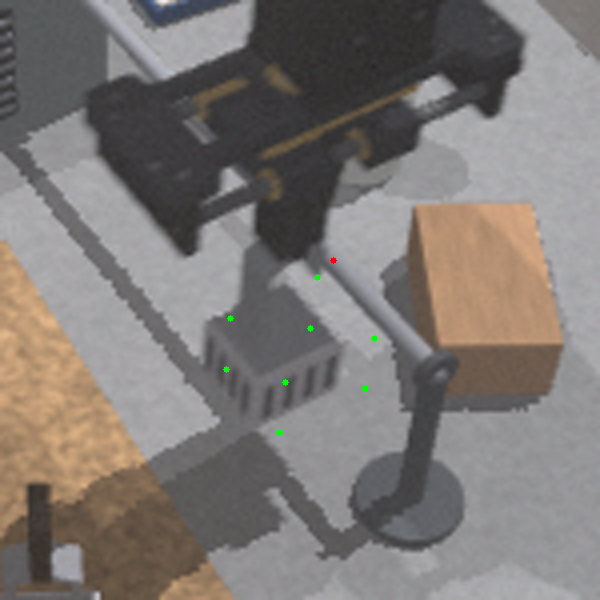

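Emit:
apply_moves --pt "0.002 -0.021 -0.001" --pt "0 -0.021 -0.001" --pt "0 0 0" --twist '[0,0,0]' --claw '[0,0,0]'

```text
time_s: 7.6
tcp_pos: [0.6631, -0.1255, 0.1831]
ee_rot: [[0.008, -0.996, -0.083], [0.02, -0.083, 0.996], [-1.0, -0.01, 0.02]]
wrist_force: [-1.4, 0.3, -3.5]
gripper_width: 0.115
```

```bash
python3 g.py .6582 -.1272 .1785 -175.43; python3 chk.py .6582 -.1272 .05 5 b4.png
```

```text
t 7.6 tcp [ 0.6631 -0.1255  0.1831] hd -175.22 shift [ 0.0046  0.0051 -0.0014] twist 0.21 F [-1.4  0.3 -3.5] w 0.115 j1,6 [2.5 2.9]
[315 153]
```

View pics/b4.png

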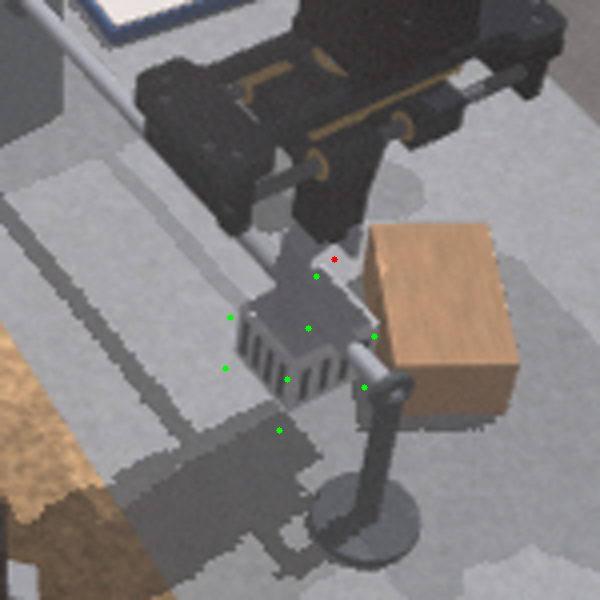

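```bash
python3 - <<'E'
from h import *
p=snap('side');im=p['pixels'][190:270,350:440,::-1].astype(float)
im=np.clip((im-30)*1.8,0,255).astype('uint8');cv2.imwrite('pics/b5.png',cv2.resize(im,None,fx=8,fy=7.2,interpolation=cv2.INTER_LANCZOS4))
for y in(-.18,-.15,-.12,-.1):
    print(proj(p,(.6582+.0796*(-(y+.1272)),y,.113))-[350,190])
E
```

```text
[56.69905935 54.41613322]
[47.67162976 44.71923774]
[38.96724529 35.3693441 ]
[33.33532971 29.31977083]
```

View pics/b5.png

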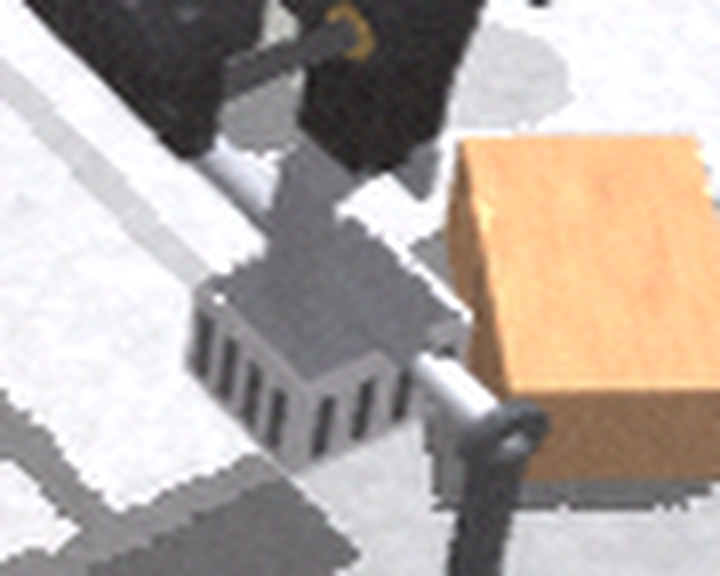

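Emit:
apply_moves --pt "0.004 0.005 -0.001" --pt "0.012 0 0" --pt "0.012 0 0" --pt "0.006 0 0" --twist '[0,0,0,0]' --claw '[0,0,0,0]'

```text
time_s: 8.1
tcp_pos: [0.6528, -0.1262, 0.1486]
ee_rot: [[0.007, -0.997, -0.083], [0.022, -0.082, 0.996], [-1.0, -0.009, 0.021]]
wrist_force: [-0.7, 0.7, -3.7]
gripper_width: 0.112
```

```bash
python3 g.py .6582 -.1272 .1425 -175.43; python3 chk.py .6582 -.1272 .02 5 b6.png
```

```text
t 8.1 tcp [ 0.6528 -0.1262  0.1486] hd -175.27 shift [ 0.0061 -0.0053 -0.0016] twist 0.16 F [-0.7  0.7 -3.7] w 0.112 j1,6 [2.4 3. ]
[314 163]
```

View pics/b6.png

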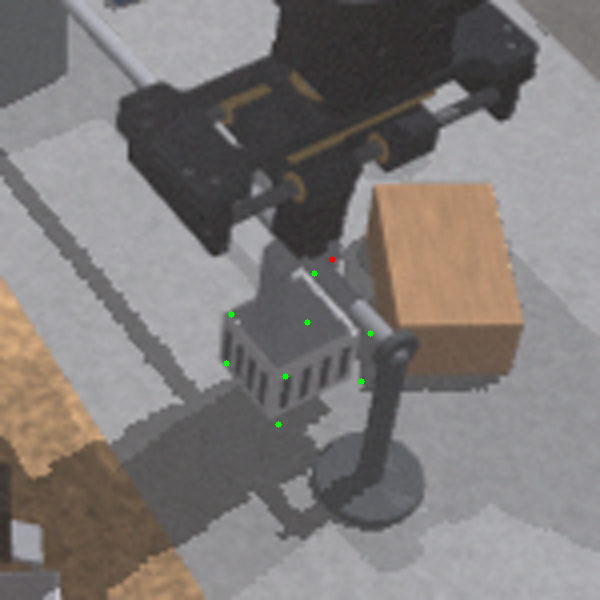

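Emit:
apply_moves --pt "0.003 -0.005 0" --pt "0.003 0 0" --twist '[0,0]' --claw '[0,0]'

```text
time_s: 8.35
tcp_pos: [0.6578, -0.1257, 0.141]
ee_rot: [[0.005, -0.997, -0.083], [0.021, -0.083, 0.996], [-1.0, -0.007, 0.021]]
wrist_force: [-1.6, 1.6, 5.8]
gripper_width: 0.109
```

```bash
python3 g.py .6582 -.1272 .1425 -175.43
```

```text
t 8.35 tcp [ 0.6578 -0.1257  0.141 ] hd -175.26 shift [-0.0015 -0.0002 -0.0015] twist 0.17 F [-1.6  1.6  5.8] w 0.109 j1,6 [2.4 3. ]
```

Emit:
apply_moves --pt "-0.0015 0 0.01" --pt "0 0 0.025" --pt "0 0 0.025" --twist '[0,0,0]' --claw '[0,0,0]'

```text
time_s: 8.65
tcp_pos: [0.6536, -0.0664, 0.1436]
ee_rot: [[0.006, -0.997, -0.078], [0.021, -0.077, 0.997], [-1.0, -0.008, 0.02]]
wrist_force: [-0.2, -0.8, -3.5]
gripper_width: 0.112
```

```bash
python3 g.py .6385 .12 .1425 -175.43
```

```text
t 8.65 tcp [ 0.6536 -0.0664  0.1436] hd -175.56 shift [0.0049 0.0006 0.187 ] twist -0.13 F [-0.2 -0.8 -3.5] w 0.112 j1,6 [ 7.7 -2.6]
```

Emit:
apply_moves --pt "0.001 0 0.035" --pt "0.001 0 0.035" --pt "0.001 0 0.035" --pt "0.001 0 0.035" --twist '[0,0,0,0]' --claw '[0,0,0,0]'

```text
time_s: 9.05
tcp_pos: [0.6426, 0.0793, 0.1441]
ee_rot: [[0.009, -0.997, -0.075], [0.022, -0.075, 0.997], [-1.0, -0.011, 0.021]]
wrist_force: [0.8, -0.3, -3.3]
gripper_width: 0.109
```

```bash
python3 g.py .6385 .12 .1425 -175.43; python3 chk.py .645 .05 .015 5 d1.png
```

```text
t 9.05 tcp [0.6426 0.0793 0.1441] hd -175.69 shift [0.0024 0.001  0.0408] twist -0.26 F [ 0.8 -0.3 -3.3] w 0.109 j1,6 [ 20.9 -15.9]
[269 115]
```

View pics/d1.png

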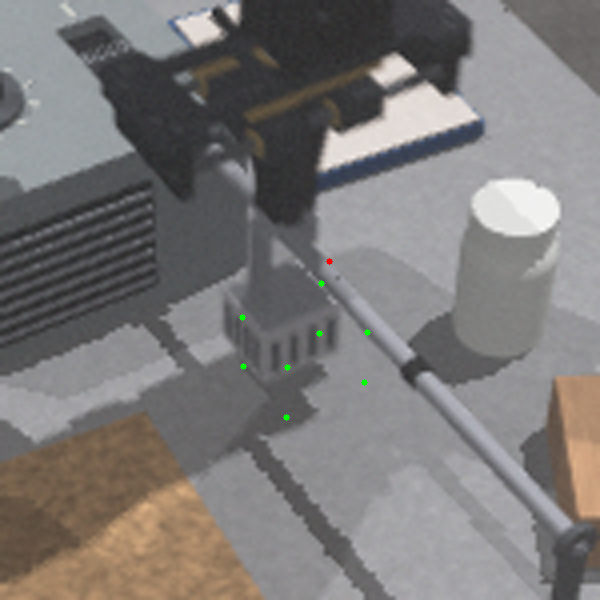

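Emit:
apply_moves --pt "0.001 0.0 0.02" --pt "0.001 0.001 0.016" --pt "0 0 0" --twist '[0,0,0]' --claw '[0,0,0]'

```text
time_s: 9.4
tcp_pos: [0.638, 0.1263, 0.1438]
ee_rot: [[0.011, -0.996, -0.085], [0.026, -0.084, 0.996], [-1.0, -0.014, 0.024]]
wrist_force: [-0.0, 0.1, -3.6]
gripper_width: 0.114
```

```bash
python3 g.py .6385 .12 .1425 -175.43
```

```text
t 9.4 tcp [0.638  0.1263 0.1438] hd -175.16 shift [ 0.0012  0.     -0.0063] twist 0.27 F [-0.   0.1 -3.6] w 0.114 j1,6 [ 24.9 -19.4]
```

Emit:
apply_moves --pt "0.002 0 -0.006" --pt "0.0005 0 0" --twist '[0,0]' --claw '[0,0]'

```text
time_s: 9.6
tcp_pos: [0.6386, 0.12, 0.1415]
ee_rot: [[0.012, -0.996, -0.086], [0.025, -0.085, 0.996], [-1.0, -0.014, 0.024]]
wrist_force: [-0.4, -0.3, -3.7]
gripper_width: 0.11
```

```bash
python3 g.py .6385 .12 .1425 -175.43; python3 chk.py .6385 .12 .013 5 d2.png
```

```text
t 9.6 tcp [0.6386 0.12   0.1415] hd -175.11 shift [-0.001   0.0001  0.    ] twist 0.32 F [-0.4 -0.3 -3.7] w 0.11 j1,6 [ 24.4 -18.8]
[254  98]
```

View pics/d2.png

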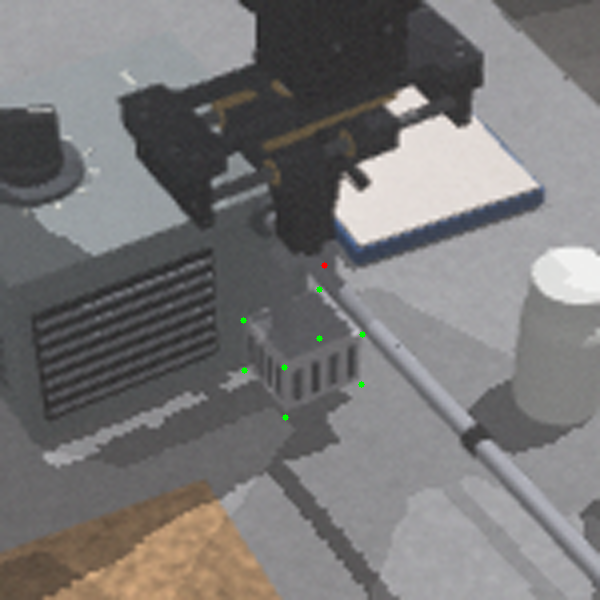

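Emit:
apply_moves --pt "0.0015 0 0" --pt "0 0 0" --twist '[0,0]' --claw '[0,0]'

```text
time_s: 9.85
tcp_pos: [0.6395, 0.1189, 0.1412]
ee_rot: [[0.014, -0.996, -0.083], [0.026, -0.083, 0.996], [-1.0, -0.016, 0.025]]
wrist_force: [-0.8, -0.4, -4.4]
gripper_width: 0.112
```

```bash
python3 g.py .6385 .12 .1415 -175.43
```

```text
t 9.85 tcp [0.6395 0.1189 0.1412] hd -175.24 shift [-0.0002  0.0009  0.0012] twist 0.19 F [-0.8 -0.4 -4.4] w 0.112 j1,6 [ 24.3 -18.8]
```

Emit:
apply_moves --pt "0.003 0 0" --pt "0 0 0" --twist '[0,0]' --claw '[0,0]'

```text
time_s: 10.05
tcp_pos: [0.6397, 0.1185, 0.1415]
ee_rot: [[0.016, -0.996, -0.083], [0.026, -0.083, 0.996], [-1.0, -0.018, 0.025]]
wrist_force: [-0.6, 0.7, -3.7]
gripper_width: 0.111
```

```bash
python3 g.py .6385 .12 .1415 -175.43
```

```text
t 10.05 tcp [0.6397 0.1185 0.1415] hd -175.26 shift [0.0001 0.0011 0.0016] twist 0.17 F [-0.6  0.7 -3.7] w 0.111 j1,6 [ 24.2 -18.8]
```

Emit:
apply_moves --pt "0.004 -0.001 0.001" --twist '[0]' --claw '[0]'

```text
time_s: 10.15
tcp_pos: [0.6404, 0.1186, 0.1409]
ee_rot: [[0.015, -0.996, -0.084], [0.024, -0.084, 0.996], [-1.0, -0.017, 0.023]]
wrist_force: [-12.2, -1.3, 24.7]
gripper_width: 0.114
```

```bash
for i in 1 2; do python3 g.py .6385 .12 .1415 -175.43; python3 -c "from h import *;snap('top')"; done
```

```text
t 10.15 tcp [0.6404 0.1186 0.1409] hd -175.21 shift [-0.0006  0.0017  0.0015] twist 0.22 F [-12.2  -1.3  24.7] w 0.114 j1,6 [ 24.3 -18.9]
t 10.2 tcp [0.6403 0.1186 0.141 ] hd -175.2 shift [-0.0005  0.0017  0.0015] twist 0.23 F [-7.1 -1.5 13.6] w 0.11 j1,6 [ 24.3 -18.9]
```

Emit:
apply_moves --pt "0 0.001 0" --pt "0 0 0" --pt "0 0 0" --pt "0 0 0" --pt "0 0 0" --pt "0 0 0" --twist '[0,0,0,0,0,0]' --claw '[0,0.12,0.16,0.25,0.4,0.5]'

```text
time_s: 10.85
tcp_pos: [0.6411, 0.1177, 0.1416]
ee_rot: [[0.02, -0.996, -0.083], [0.024, -0.083, 0.996], [-1.0, -0.022, 0.023]]
wrist_force: [-0.6, -0.3, -0.5]
gripper_width: 0.346
```

```bash
python3 g.py .6385 .12 .1415 -175.43; python3 chk.py .6385 .12 .013 5 d3.png
```

```text
t 10.85 tcp [0.6411 0.1177 0.1416] hd -175.24 shift [0.0001 0.0024 0.0025] twist 0.19 F [-0.6 -0.3 -0.5] w 0.346 j1,6 [ 24.2 -18.9]
[254  98]
```

View pics/d3.png

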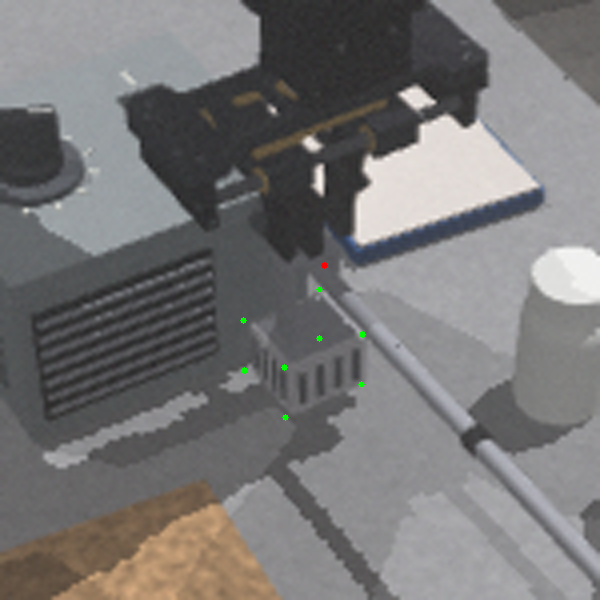

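Emit:
apply_moves --pt "-0.02 0 0" --pt "-0.03 0 0" --pt "-0.03 0 0" --pt "-0.01 0.03 -0.03" --pt "0 0.035 -0.04" --pt "0 0.035 -0.045" --pt "0 0.035 -0.045" --twist '[0,0,0,0,0,0,0]' --claw '[0.5,0.5,0.6,1,1,1,1]'

```text
time_s: 11.6
tcp_pos: [0.5266, -0.0435, 0.227]
ee_rot: [[0.021, -0.996, -0.092], [0.022, -0.092, 0.996], [-1.0, -0.023, 0.02]]
wrist_force: [0.2, -1.1, -0.2]
gripper_width: 0.872
```

```bash
python3 g.py .4403 -.2074 .2 157.1;  python3 - <<'E'
from h import *
p=snap('side','e1s.png')
p=snap('top','e1t.png');crop(p,'e1c.png',320,480,220,320,5)
E
```

```text
t 11.6 tcp [ 0.5266 -0.0435  0.227 ] hd -174.74 shift [ 0.0215  0.1015 -0.1558] twist 28.16 F [ 0.2 -1.1 -0.2] w 0.872 j1,6 [12.3 -6.5]
```

View pics/e1s.png

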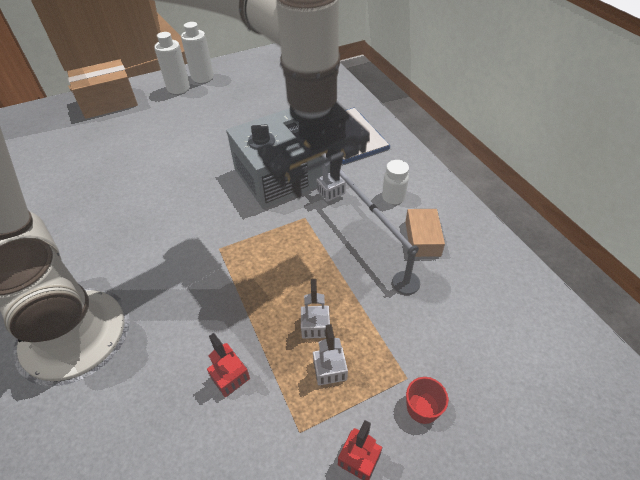

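View pics/e1c.png

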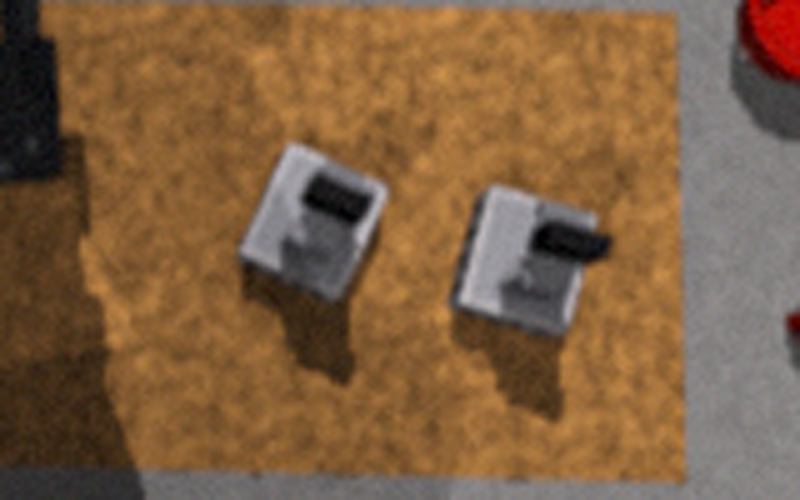

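Emit:
apply_moves --pt "0.002 0.025 -0.038" --pt "0.002 0.025 -0.038" --pt "0.002 0.025 -0.038" --pt "0.002 0.02 -0.035" --pt "0 0 0" --pt "0 0 0" --pt "0 0 0" --pt "0 0 0" --twist '[0,0,0,0,7,7,7,7]' --claw '[1,1,1,1,1,1,1,1]'

```text
time_s: 12.5
tcp_pos: [0.4418, -0.2086, 0.2151]
ee_rot: [[0.026, -0.912, 0.409], [0.021, 0.409, 0.912], [-0.999, -0.015, 0.03]]
wrist_force: [0.4, -0.4, 0.1]
gripper_width: 1.005
```

```bash
python3 g.py .4403 -.2074 .13 157.1
```

```text
t 12.5 tcp [ 0.4418 -0.2086  0.2151] hd 155.84 shift [ 0.0851  0.0031 -0.0021] twist -1.26 F [ 0.4 -0.4  0.1] w 1.005 j1,6 [ -7.1 -16.3]
```

Emit:
apply_moves --pt "0.02 0.003 -0.002" --pt "0.03 0 0" --pt "0.028 0 0" --pt "0.004 0 0" --twist '[-1.2,0,0,0]' --claw '[1,1,1,1]'

```text
time_s: 12.9
tcp_pos: [0.444, -0.2077, 0.1333]
ee_rot: [[0.034, -0.92, 0.39], [0.019, 0.391, 0.92], [-0.999, -0.024, 0.031]]
wrist_force: [-0.9, 0.1, -0.4]
gripper_width: 1.002
```

```bash
python3 g.py .4403 -.2074 .13 157.1;python3 chk.py .4403 -.2074 .0 -22.9 e2.png
```

```text
t 12.9 tcp [ 0.444  -0.2077  0.1333] hd 156.99 shift [ 0.0032  0.0036 -0.0013] twist -0.11 F [-0.9  0.1 -0.4] w 1.002 j1,6 [ -6.9 -14.9]
[237 236]
```

View pics/e2.png

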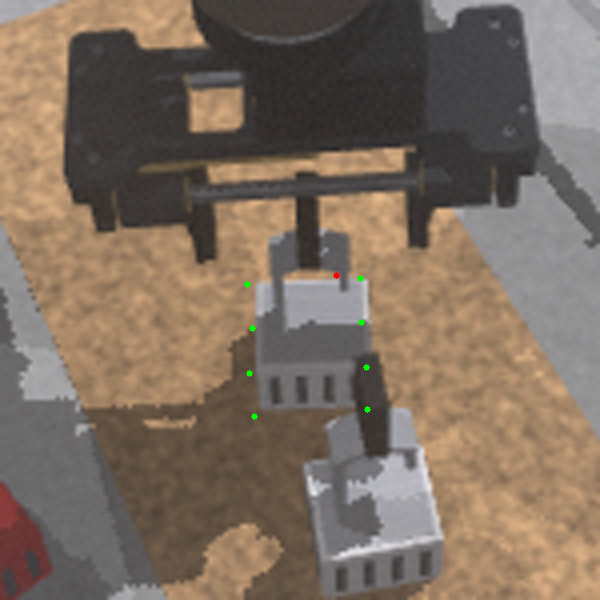

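Emit:
apply_moves --pt "0.003 0.001 0" --pt "0 0 0" --pt "0 0 0" --pt "0.001 0 0" --pt "0 0 0" --pt "0.001 0 0" --pt "0 0 0" --pt "0.001 0 0" --pt "0 0 0" --pt "0.001 0 0" --pt "0 0 0" --pt "0 0 0" --twist '[0,0,0,0,0,0,0,0,0,0,0,0]' --claw '[0,0,0,0,0,0,0,0,0,0,0,0]'

```text
time_s: 14.15
tcp_pos: [0.4465, -0.2077, 0.1319]
ee_rot: [[0.043, -0.921, 0.388], [0.017, 0.389, 0.921], [-0.999, -0.033, 0.032]]
wrist_force: [0.4, 1.3, 2.4]
gripper_width: 0.116
```

```bash
python3 g.py .4403 -.2074 .128 157.1
```

```text
t 14.15 tcp [ 0.4465 -0.2077  0.1319] hd 157.08 shift [ 0.0037  0.006  -0.0022] twist -0.02 F [0.4 1.3 2.4] w 0.116 j1,6 [ -6.8 -14.9]
```

Emit:
apply_moves --pt "-0.015 0 0" --pt "-0.025 0 0" --pt "-0.02 0 0" --pt "0 0 0" --pt "0 0 0" --pt "0 0 0" --pt "0 0 0" --twist '[0,0,0,-7,-7,-7,-6]' --claw '[0,0,0,0,0,0,0]'

```text
time_s: 14.85
tcp_pos: [0.4411, -0.2074, 0.1883]
ee_rot: [[0.035, -0.996, -0.087], [0.021, -0.087, 0.996], [-0.999, -0.037, 0.018]]
wrist_force: [0.9, -0.4, -3.8]
gripper_width: 0.114
```

```bash
python3 g.py .5685 -.1344 .183 -175.43
```

```text
t 14.85 tcp [ 0.4411 -0.2074  0.1883] hd -175.03 shift [ 0.0113 -0.133   0.0615] twist 0.4 F [ 0.9 -0.4 -3.8] w 0.114 j1,6 [-7. 13.]
```

Emit:
apply_moves --pt "0.001 -0.033 0.015" --pt "0.001 -0.033 0.015" --pt "0.001 -0.033 0.015" --pt "0.001 -0.027 0.013" --pt "0 0 0" --twist '[0.4,0,0,0,0]' --claw '[0,0,0,0,0]'

```text
time_s: 15.35
tcp_pos: [0.5632, -0.1365, 0.1843]
ee_rot: [[0.029, -0.997, -0.078], [0.025, -0.077, 0.997], [-0.999, -0.031, 0.022]]
wrist_force: [-0.4, 1.7, -4.1]
gripper_width: 0.114
```

```bash
python3 g.py .6582 -.1272 .1815 -175.43;python3 chk.py .567 -.1344 .05 5 f1.png
```

```text
t 15.35 tcp [ 0.5632 -0.1365  0.1843] hd -175.58 shift [ 0.0058 -0.0953  0.0018] twist -0.15 F [-0.4  1.7 -4.1] w 0.114 j1,6 [1.7 3.6]
[278 171]
```

View pics/f1.png

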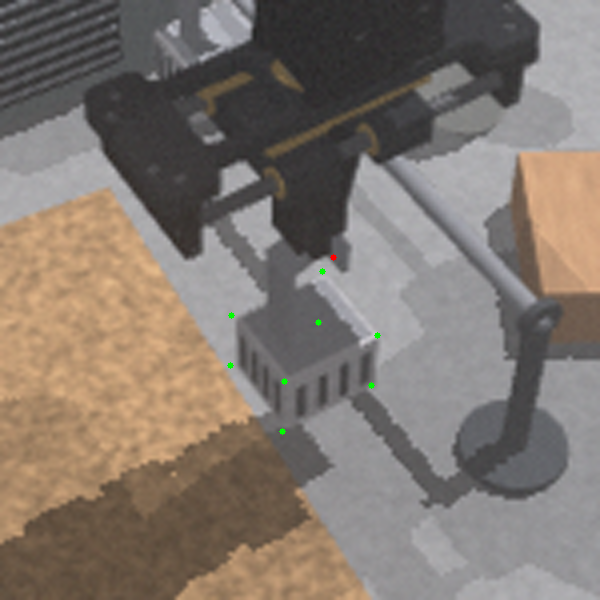

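Emit:
apply_moves --pt "0 -0.03 0.001" --pt "0 -0.03 0.001" --pt "0 -0.028 0.001" --pt "0 0 0" --twist '[0,0,0,0]' --claw '[0,0,0,0]'

```text
time_s: 15.8
tcp_pos: [0.6456, -0.128, 0.1814]
ee_rot: [[0.016, -0.997, -0.074], [0.027, -0.073, 0.997], [-1.0, -0.018, 0.026]]
wrist_force: [0.2, 0.3, -3.7]
gripper_width: 0.111
```

```bash
python3 g.py .6582 -.1272 .1455 -175.43;python3 chk.py .6582 -.1272 .05 5 f2.png
```

```text
t 15.8 tcp [ 0.6456 -0.128   0.1814] hd -175.79 shift [ 0.0361 -0.012  -0.001 ] twist -0.36 F [ 0.2  0.3 -3.7] w 0.111 j1,6 [2.1 2.8]
[315 153]
```

View pics/f2.png

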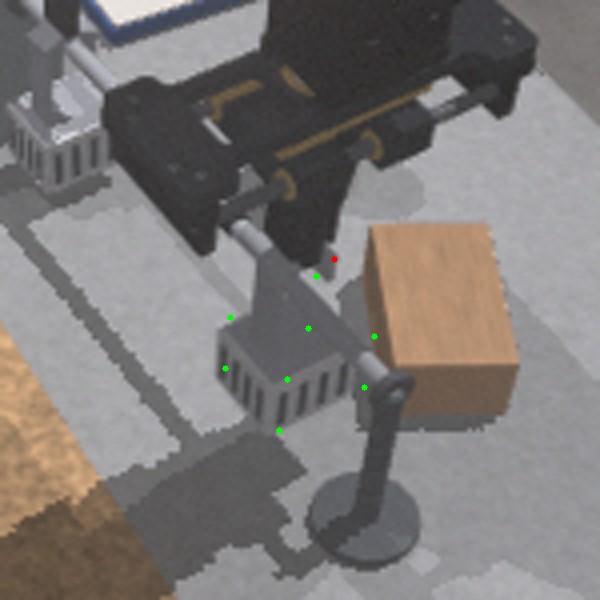

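Emit:
apply_moves --pt "-0.001 -0.013 0" --pt "0.012 0 0" --pt "0.013 0 0" --twist '[0,0,0]' --claw '[0,0,0]'

```text
time_s: 16.15
tcp_pos: [0.6529, -0.1277, 0.1556]
ee_rot: [[0.009, -0.997, -0.07], [0.029, -0.07, 0.997], [-1.0, -0.011, 0.028]]
wrist_force: [-0.5, -0.6, -3.9]
gripper_width: 0.11
```

```bash
python3 g.py .6582 -.1272 .146 -175.43;python3 chk.py .6582 -.1272 .03 5 f3.png
```

```text
t 16.15 tcp [ 0.6529 -0.1277  0.1556] hd -175.98 shift [ 0.0096 -0.0052 -0.0001] twist -0.55 F [-0.5 -0.6 -3.9] w 0.11 j1,6 [2.1 2.8]
[314 159]
```

View pics/f3.png

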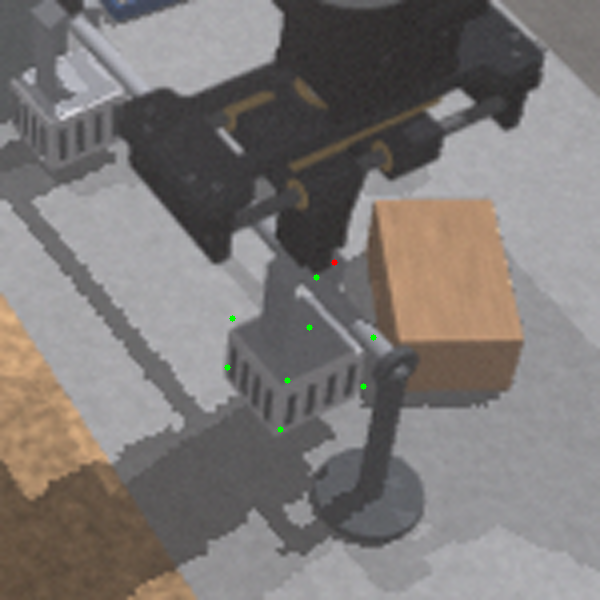

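Emit:
apply_moves --pt "0.004 -0.005 0" --pt "0.004 0 0" --pt "0 0 0" --twist '[-0.5,0,0]' --claw '[0,0,0]'

```text
time_s: 16.5
tcp_pos: [0.6567, -0.1274, 0.146]
ee_rot: [[0.008, -0.997, -0.08], [0.028, -0.08, 0.996], [-1.0, -0.01, 0.027]]
wrist_force: [-0.5, -0.6, -4.0]
gripper_width: 0.113
```

```bash
python3 g.py .6582 -.1272 .146 -175.43
```

```text
t 16.5 tcp [ 0.6567 -0.1274  0.146 ] hd -175.4 shift [ 0.     -0.0015  0.    ] twist 0.03 F [-0.5 -0.6 -4. ] w 0.113 j1,6 [2.1 3.4]
```

Emit:
apply_moves --pt "0.001 -0.001 0.02" --pt "0.001 0 0.03" --pt "0.001 0 0.03" --pt "0.001 0 0.03" --pt "0.001 0 0.02" --twist '[0,0,0,0,0]' --claw '[0,0,0,0,0]'

```text
time_s: 17.0
tcp_pos: [0.6481, 0.0021, 0.145]
ee_rot: [[0.012, -0.997, -0.075], [0.026, -0.074, 0.997], [-1.0, -0.014, 0.025]]
wrist_force: [0.4, -0.9, -1.9]
gripper_width: 0.112
```

```bash
python3 g.py .644 .0512 .1455 -175.43; python3 chk.py .645 .03 .015 5 f4.png; python3 - <<'E'
from h import *
p=snap('top');crop(p,'f4t.png',200,360,100,220,5)
E
```

```text
t 17.0 tcp [0.6481 0.0021 0.145 ] hd -175.74 shift [0.0008 0.0005 0.0492] twist -0.31 F [ 0.4 -0.9 -1.9] w 0.112 j1,6 [13.9 -8.8]
[273 120]
```

View pics/f4.png

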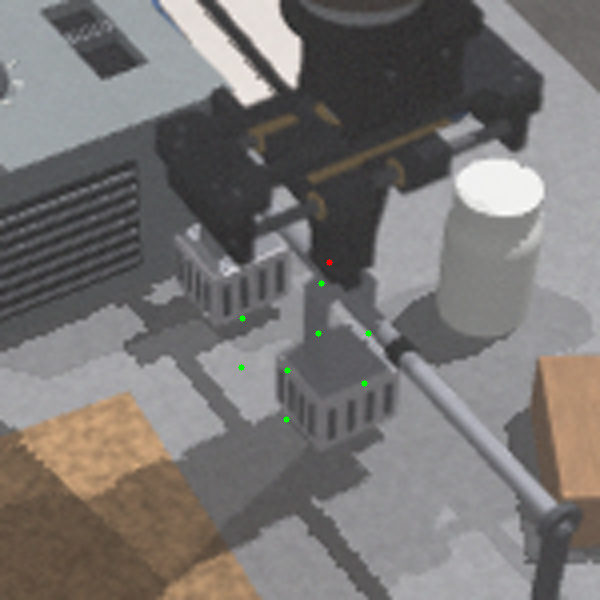

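View pics/f4t.png

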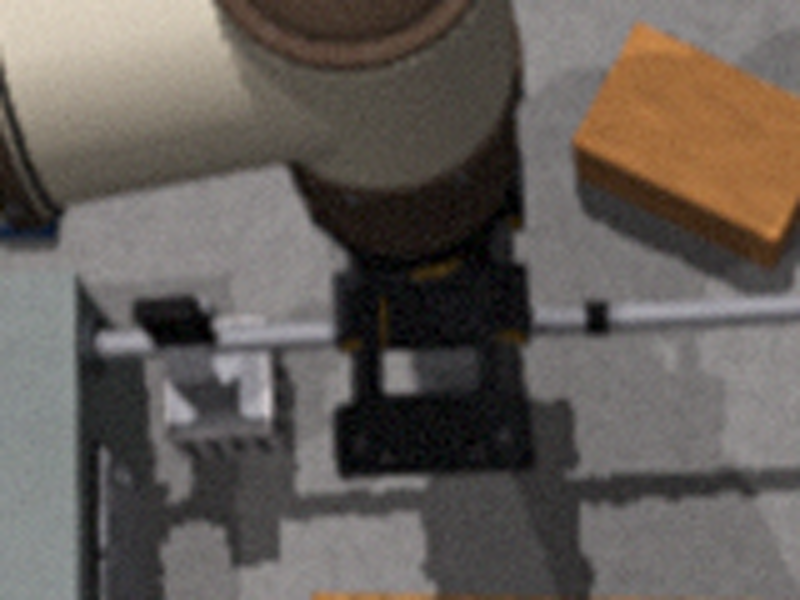

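```bash
cat > dd.py <<'E'
from h import *
q=(.5582,.2460,np.radians(4.566))
def inD(X):
    c,s=np.cos(q[2]),np.sin(q[2]);d=np.array(X)[:2]-q[:2];return np.array([c*d[0]+s*d[1],-s*d[0]+c*d[1]])
def toW(x,y,z):
    c,s=np.cos(q[2]),np.sin(q[2]);return np.array([q[0]+c*x-s*y,q[1]+s*x+c*y,z])
E
python3 - <<'E'
from dd import *
pt=snap('top');ps=snap('side')
print('A edges',inD(atz(pt,(254.4,178),.055)),inD(atz(pt,(233,180),.055)))
print('A corner side',inD(atz(ps,(329.3,200.5),.0135)))
print('B corner side',inD(atz(ps,(354.2,231.8),.014)), 'tcp',inD(r.sense()['tcp_pos']))
E
```

```text
A edges [ 0.06191884 -0.15945678] [ 0.06016172 -0.10960747]
A corner side [ 0.05376305 -0.15926325]
B corner side [ 0.04967542 -0.27892695] tcp [ 0.0703308  -0.25122741]
```

Emit:
apply_moves --pt "0.001 0 0.025" --pt "0.001 0 0.022" --pt "0 0 0" --twist '[-0.3,0,0]' --claw '[0,0,0]'

```text
time_s: 17.5
tcp_pos: [0.6451, 0.0446, 0.1451]
ee_rot: [[0.012, -0.997, -0.076], [0.024, -0.075, 0.997], [-1.0, -0.014, 0.023]]
wrist_force: [0.5, 0.6, -4.0]
gripper_width: 0.11
```

```bash
python3 g.py .6438 .0535 .145 -175.43; python3 -c "
from dd import *
print(inD(r.sense()['tcp_pos']))"
```

```text
t 17.5 tcp [0.6451 0.0446 0.1451] hd -175.68 shift [0.0003 0.0006 0.009 ] twist -0.25 F [ 0.5  0.6 -4. ] w 0.11 j1,6 [ 17.7 -12.7]
[ 0.07054112 -0.20772452]
```

Emit:
apply_moves --pt "0.001 0 0.01" --pt "0.003 0 0" --twist '[0,0]' --claw '[0,0]'

```text
time_s: 17.7
tcp_pos: [0.6447, 0.0538, 0.1447]
ee_rot: [[0.014, -0.997, -0.075], [0.024, -0.074, 0.997], [-1.0, -0.016, 0.023]]
wrist_force: [-9.9, 11.5, 18.6]
gripper_width: 0.113
```

```bash
python3 g.py .6438 .0535 .145 -175.43; python3 chk.py .6435 .051 .0135 5 f5.png
```

```text
t 17.7 tcp [0.6447 0.0538 0.1447] hd -175.74 shift [-0.0003  0.0009 -0.0003] twist -0.31 F [-9.9 11.5 18.6] w 0.113 j1,6 [ 18.6 -13.7]
[269 115]
```

View pics/f5.png

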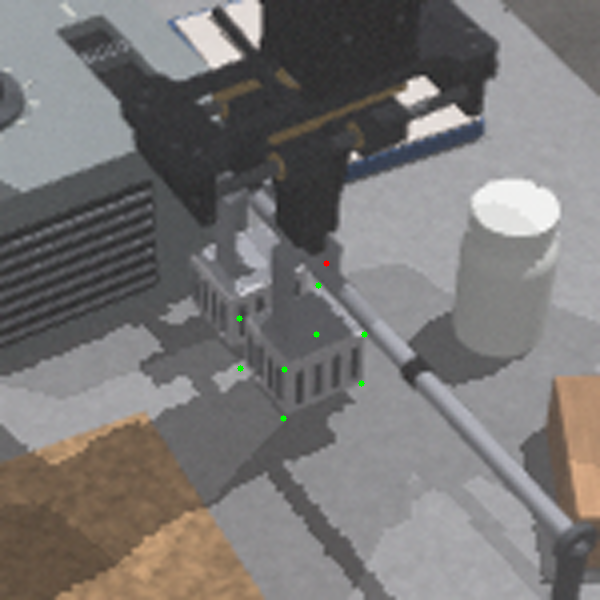

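Emit:
apply_moves --pt "0 0 0" --pt "0 0 0" --pt "0 0 0" --pt "0 0 0" --pt "0 0 0" --pt "0 0 0" --twist '[0,0,0,0,0,0]' --claw '[0,0.12,0.16,0.25,0.4,0.5]'

```text
time_s: 18.35
tcp_pos: [0.646, 0.0523, 0.1462]
ee_rot: [[0.018, -0.997, -0.072], [0.025, -0.071, 0.997], [-1.0, -0.02, 0.024]]
wrist_force: [0.3, -0.5, 0.0]
gripper_width: 0.346
```

```bash
python3 g.py .6438 .0535 .145 -175.43; python3 chk.py .6435 .051 .0135 5 f6.png
```

```text
t 18.35 tcp [0.646  0.0523 0.1462] hd -175.9 shift [0.0012 0.0021 0.0013] twist -0.47 F [ 0.3 -0.5  0. ] w 0.346 j1,6 [ 18.4 -13.6]
[269 115]
```

View pics/f6.png

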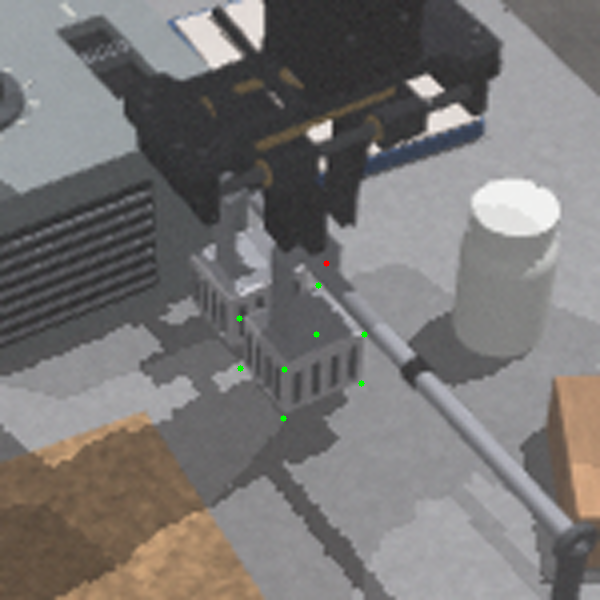

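Emit:
apply_moves --pt "-0.02 0 0" --pt "-0.03 0 0" --pt "-0.03 0 0" --pt "-0.01 0.02 -0.04" --pt "0 0.025 -0.04" --pt "0 0.025 -0.04" --pt "0 0.025 -0.04" --pt "0 0.025 -0.04" --twist '[0,0,0,0,0,0,0,0]' --claw '[0.5,0.5,0.6,1,1,1,1,1]'

```text
time_s: 19.2
tcp_pos: [0.5395, -0.1603, 0.2318]
ee_rot: [[0.019, -0.996, -0.082], [0.023, -0.082, 0.996], [-1.0, -0.021, 0.021]]
wrist_force: [0.8, -0.1, 0.7]
gripper_width: 0.948
```

```bash
python3 g.py .4259 -.3015 .2 166;  python3 - <<'E'
from h import *
p=snap('side','e3s.png')
p=snap('top','e3t.png');crop(p,'e3c.png',320,480,220,320,5)
E
```

```text
t 19.2 tcp [ 0.5395 -0.1603  0.2318] hd -175.32 shift [ 0.0263  0.1254 -0.132 ] twist 18.68 F [ 0.8 -0.1  0.7] w 0.948 j1,6 [-0.8  6.1]
```

View pics/e3s.png

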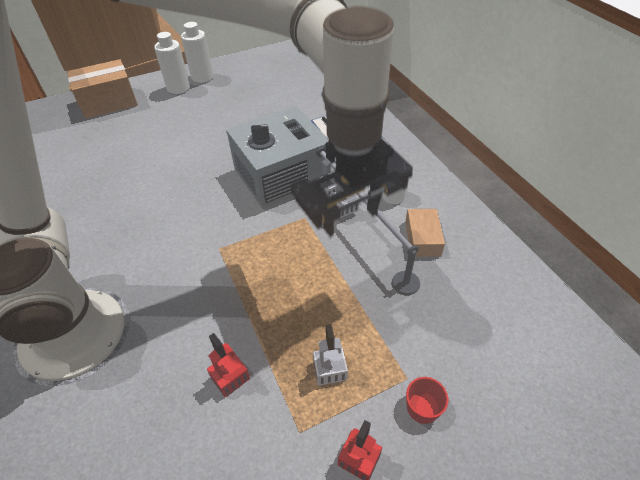

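View pics/e3c.png

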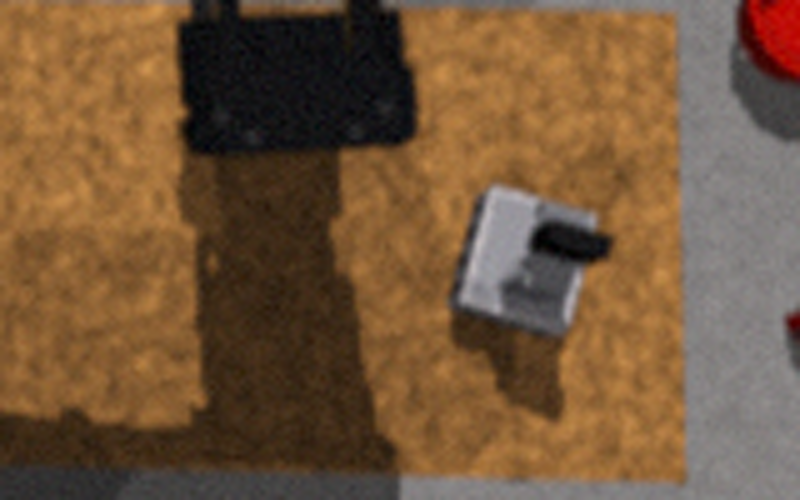

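Emit:
apply_moves --pt "0.004 0.03 -0.033" --pt "0.004 0.03 -0.033" --pt "0.004 0.03 -0.033" --pt "0.004 0.027 -0.03" --pt "0 0 0" --pt "0 0 0" --pt "0 0 0" --pt "0 0 0" --twist '[0,0,0,0,6,6,6,0]' --claw '[1,1,1,1,1,1,1,1]'

```text
time_s: 20.1
tcp_pos: [0.4291, -0.3051, 0.2103]
ee_rot: [[0.022, -0.969, 0.248], [0.022, 0.248, 0.968], [-1.0, -0.016, 0.026]]
wrist_force: [0.0, 0.8, -0.4]
gripper_width: 0.998
```

```bash
python3 g.py .428 -.3015 .13 166; python3 chk.py .428 -.3015 0 -14 g1.png
```

```text
t 20.1 tcp [ 0.4291 -0.3051  0.2103] hd 165.63 shift [0.0803 0.0032 0.0011] twist -0.37 F [ 0.   0.8 -0.4] w 0.998 j1,6 [-18.7   5.2]
[253 280]
```

View pics/g1.png

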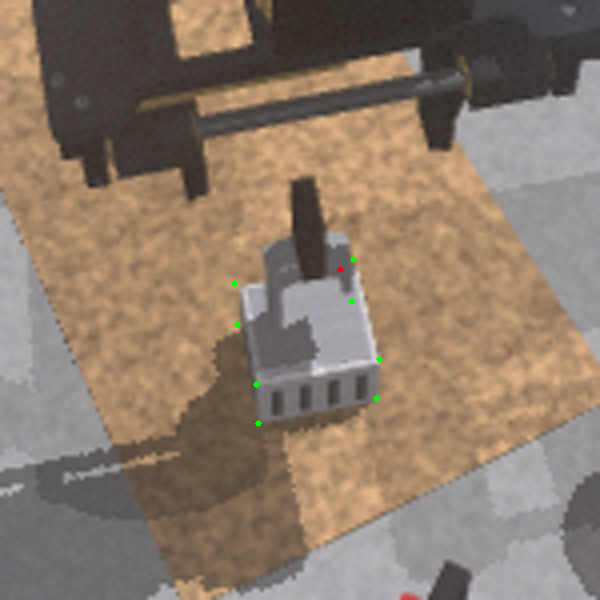

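Emit:
apply_moves --pt "0.02 0.003 0.001" --pt "0.03 0 0" --pt "0.026 0 0" --pt "0.004 0 0" --twist '[-0.4,0,0,0]' --claw '[1,1,1,1]'

```text
time_s: 20.55
tcp_pos: [0.4315, -0.3013, 0.1304]
ee_rot: [[0.029, -0.974, 0.227], [0.019, 0.227, 0.974], [-0.999, -0.024, 0.025]]
wrist_force: [-0.1, -0.5, 0.2]
gripper_width: 0.999
```

```bash
python3 g.py .429 -.3015 .13 166; python3 chk.py .429 -.3015 0 -14 g2.png
```

```text
t 20.55 tcp [ 0.4315 -0.3013  0.1304] hd 166.86 shift [ 0.0004  0.0024 -0.0008] twist 0.86 F [-0.1 -0.5  0.2] w 0.999 j1,6 [-18.2   6.3]
[254 279]
```

View pics/g2.png

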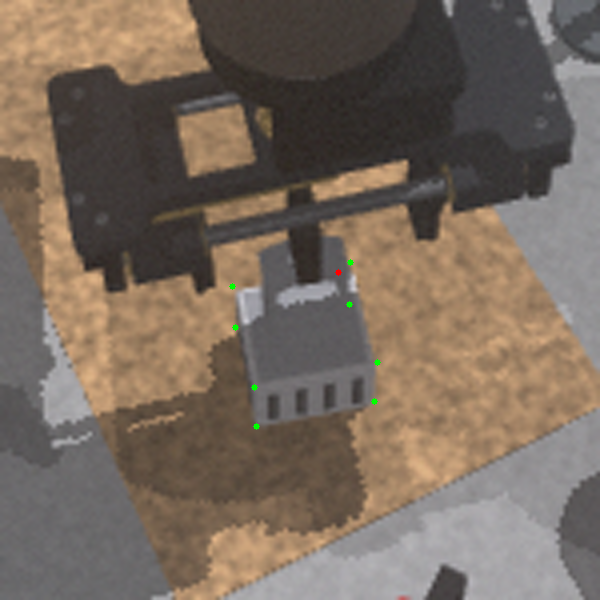

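Emit:
apply_moves --pt "0.001 0.003 0" --pt "0 0 0" --pt "0 0 0" --pt "0.001 0 0" --pt "0 0 0" --pt "0.001 0 0" --pt "0 0 0" --pt "0.001 0 0" --pt "0 0 0" --pt "0.001 0 0" --pt "0 0 0" --pt "0 0 0" --twist '[0.8,0,0,0,0,0,0,0,0,0,0,0]' --claw '[0,0,0,0,0,0,0,0,0,0,0,0]'

```text
time_s: 21.8
tcp_pos: [0.4314, -0.3016, 0.1312]
ee_rot: [[0.036, -0.971, 0.238], [0.015, 0.238, 0.971], [-0.999, -0.031, 0.023]]
wrist_force: [-0.5, 1.8, 1.7]
gripper_width: 0.116
```

```bash
python3 g.py .429 -.3015 .13 166; python3 chk.py .429 -.3015 0 -14 g3.png
```

```text
t 21.8 tcp [ 0.4314 -0.3016  0.1312] hd 166.21 shift [ 0.0011  0.0024 -0.0005] twist 0.21 F [-0.5  1.8  1.7] w 0.116 j1,6 [-18.1   5.6]
[254 279]
```

View pics/g3.png

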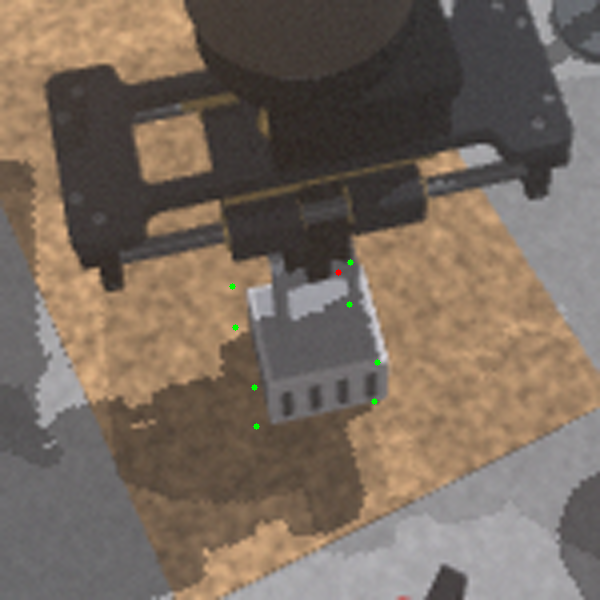

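Emit:
apply_moves --pt "-0.015 0 0" --pt "-0.025 0 0" --pt "-0.02 0 0" --pt "0 0 0" --pt "0 0 0" --pt "0 0 0" --twist '[0,0,0,-6,-6,-6]' --claw '[0,0,0,0,0,0]'

```text
time_s: 22.45
tcp_pos: [0.4279, -0.3012, 0.1887]
ee_rot: [[0.032, -0.996, -0.083], [0.019, -0.083, 0.996], [-0.999, -0.034, 0.016]]
wrist_force: [-0.8, -0.1, -2.9]
gripper_width: 0.112
```

```bash
python3 g.py .5665 -.1344 .183 -175.43
```

```text
t 22.45 tcp [ 0.4279 -0.3012  0.1887] hd -175.24 shift [ 0.0134 -0.1517  0.1545] twist 0.19 F [-0.8 -0.1 -2.9] w 0.112 j1,6 [-18.3  24.1]
```

Emit:
apply_moves --pt "0.001 -0.03 0.03" --pt "0.001 -0.03 0.03" --pt "0.001 -0.03 0.03" --pt "0.001 -0.03 0.03" --pt "0.001 -0.026 0.026" --pt "0 0 0" --twist '[0,0,0,0,0,0]' --claw '[0,0,0,0,0,0]'

```text
time_s: 23.05
tcp_pos: [0.5644, -0.138, 0.1857]
ee_rot: [[0.03, -0.996, -0.079], [0.022, -0.078, 0.997], [-0.999, -0.031, 0.02]]
wrist_force: [-0.9, -0.2, -2.3]
gripper_width: 0.115
```

```bash
python3 g.py .6582 -.1272 .181 -175.43;python3 chk.py .567 -.1344 .05 5 h1.png
```

```text
t 23.05 tcp [ 0.5644 -0.138   0.1857] hd -175.51 shift [ 0.0077 -0.0942  0.0033] twist -0.08 F [-0.9 -0.2 -2.3] w 0.115 j1,6 [1.6 3.7]
[278 171]
```

View pics/h1.png

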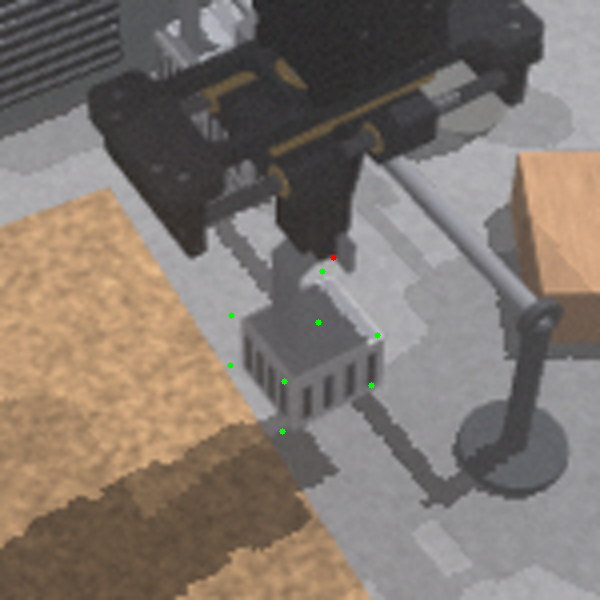

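Emit:
apply_moves --pt "0.001 -0.03 0.002" --pt "0.001 -0.03 0.001" --pt "0 -0.026 0.001" --pt "0 0 0" --twist '[0,0,0,0]' --claw '[0,0,0,0]'

```text
time_s: 23.5
tcp_pos: [0.6459, -0.1301, 0.1818]
ee_rot: [[0.019, -0.997, -0.075], [0.024, -0.074, 0.997], [-1.0, -0.021, 0.022]]
wrist_force: [-1.2, -0.1, -2.9]
gripper_width: 0.112
```

```bash
python3 g.py .6582 -.1272 .145 -175.43;python3 chk.py .6582 -.1272 .05 5 h2.png
```

```text
t 23.5 tcp [ 0.6459 -0.1301  0.1818] hd -175.75 shift [ 0.0371 -0.0117  0.0011] twist -0.32 F [-1.2 -0.1 -2.9] w 0.112 j1,6 [2.  2.9]
[315 153]
```

View pics/h2.png

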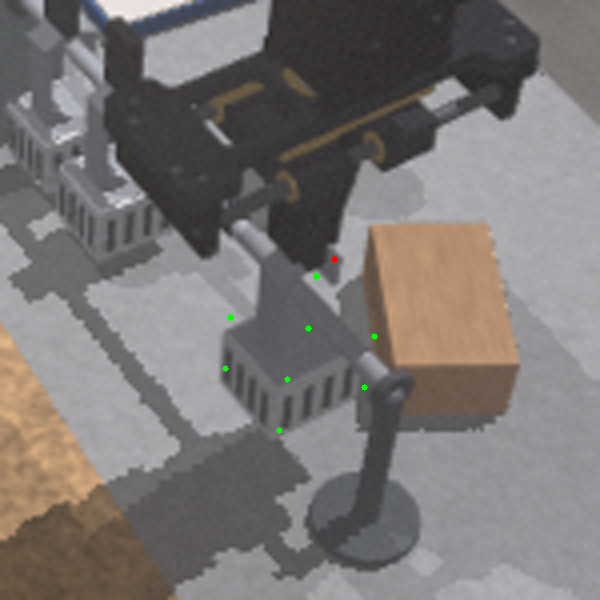

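Emit:
apply_moves --pt "-0.001 -0.013 0" --pt "0.011 -0.002 0" --pt "0.012 -0.002 0" --twist '[-0.3,0,0]' --claw '[0,0,0]'

```text
time_s: 23.85
tcp_pos: [0.6577, -0.1307, 0.1584]
ee_rot: [[0.013, -0.997, -0.075], [0.025, -0.075, 0.997], [-1.0, -0.015, 0.024]]
wrist_force: [-0.7, -0.3, -3.7]
gripper_width: 0.11
```

```bash
python3 g.py .6582 -.1272 .145 -175.43
```

```text
t 23.85 tcp [ 0.6577 -0.1307  0.1584] hd -175.7 shift [ 0.0135 -0.0006  0.0031] twist -0.27 F [-0.7 -0.3 -3.7] w 0.11 j1,6 [1.9 3.2]
```

Emit:
apply_moves --pt "0.008 0 0" --pt "0.005 0 0" --pt "0 0 0" --twist '[-0.2,0,0]' --claw '[0,0,0]'

```text
time_s: 24.15
tcp_pos: [0.6565, -0.1312, 0.1451]
ee_rot: [[0.013, -0.997, -0.079], [0.024, -0.079, 0.997], [-1.0, -0.015, 0.023]]
wrist_force: [-0.6, -0.8, -2.6]
gripper_width: 0.113
```

```bash
python3 g.py .6582 -.1272 .145 -175.43; python3 chk.py .6582 -.1272 .015 5 h3.png
```

```text
t 24.15 tcp [ 0.6565 -0.1312  0.1451] hd -175.48 shift [ 0.0002 -0.002   0.0038] twist -0.05 F [-0.6 -0.8 -2.6] w 0.113 j1,6 [1.9 3.4]
[314 164]
```

View pics/h3.png

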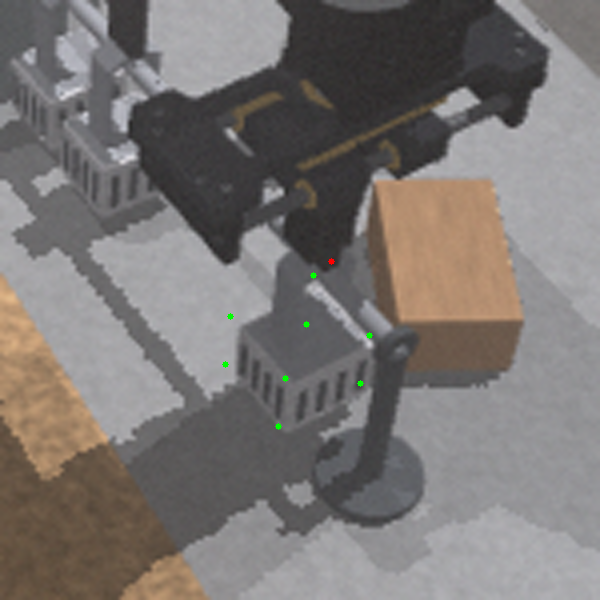

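```bash
python3 - <<'E'
from dd import *
ps=snap('side')
print('B',inD(atz(ps,(342,217.5),.0135)),'B now',inD(atz(ps,(104/4+314,214/4+164),.0135)),'C',inD(atz(ps,(385.3,271.5),.014)),'tcp',inD(r.sense()['tcp_pos']))
E
```

```text
B [ 0.04992932 -0.22486521] B now [ 0.0458149  -0.22237141] C [ 0.04454066 -0.41043032] tcp [ 0.06786667 -0.38380412]
```

Emit:
apply_moves --pt "0.001 -0.001 0.02" --pt "0.001 -0.001 0.03" --pt "0.001 0 0.03" --pt "0.001 0 0.02" --twist '[0,0,0,0]' --claw '[0,0,0,0]'

```text
time_s: 24.65
tcp_pos: [0.651, -0.0338, 0.1442]
ee_rot: [[0.016, -0.997, -0.073], [0.021, -0.073, 0.997], [-1.0, -0.018, 0.019]]
wrist_force: [-0.1, -3.2, 0.9]
gripper_width: 0.112
```

```bash
python3 g.py .649 -.0116 .1445 -175.43
```

```text
t 24.65 tcp [ 0.651  -0.0338  0.1442] hd -175.81 shift [0.0001 0.0003 0.0223] twist -0.38 F [-0.1 -3.2  0.9] w 0.112 j1,6 [10.8 -5.9]
```

Emit:
apply_moves --pt "0 0 0.014" --pt "0 0 0.007" --pt "0 0 0" --twist '[-0.4,0,0]' --claw '[0,0,0]'

```text
time_s: 24.95
tcp_pos: [0.6487, -0.0099, 0.1444]
ee_rot: [[0.016, -0.996, -0.084], [0.021, -0.083, 0.996], [-1.0, -0.018, 0.02]]
wrist_force: [0.6, 0.4, -1.3]
gripper_width: 0.113
```

```bash
python3 g.py .649 -.0116 .1445 -175.43;  python3 chk.py .649 -.0116 .0135 5 h4.png
```

```text
t 24.95 tcp [ 0.6487 -0.0099  0.1444] hd -175.22 shift [-0.0001 -0.0002 -0.0017] twist 0.21 F [ 0.6  0.4 -1.3] w 0.113 j1,6 [12.9 -7.5]
[284 131]
```

View pics/h4.png

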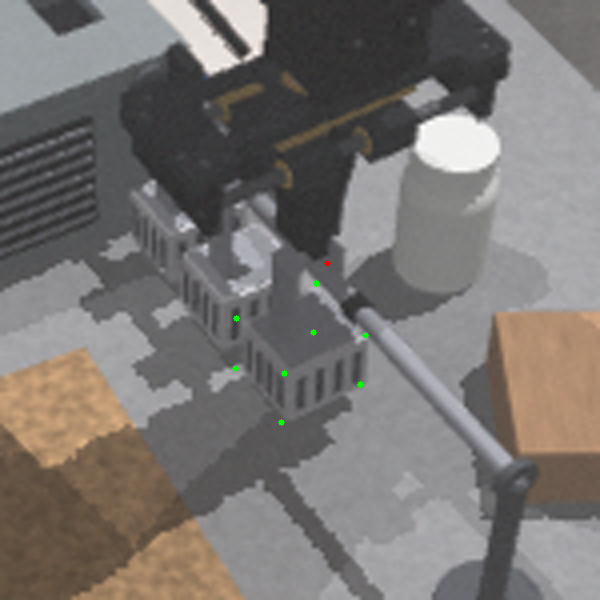

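Emit:
apply_moves --pt "0.002 0 -0.002" --pt "0 0 0" --pt "0 0 0" --pt "0 0 0" --pt "0 0 0" --pt "0 0 0" --pt "0 0 0" --twist '[0,0,0,0,0,0,0]' --claw '[0,0,0.12,0.16,0.25,0.4,0.5]'

```text
time_s: 25.7
tcp_pos: [0.6496, -0.0153, 0.1444]
ee_rot: [[0.018, -0.997, -0.08], [0.021, -0.079, 0.997], [-1.0, -0.02, 0.02]]
wrist_force: [0.8, 0.3, -1.2]
gripper_width: 0.344
```

```bash
python3 g.py .649 -.0116 .1445 -175.43;  python3 chk.py .649 -.0116 .0135 5 h5.png
```

```text
t 25.7 tcp [ 0.6496 -0.0153  0.1444] hd -175.46 shift [-0.      0.0003  0.0037] twist -0.03 F [ 0.8  0.3 -1.2] w 0.344 j1,6 [12.4 -7.3]
[284 131]
```

View pics/h5.png

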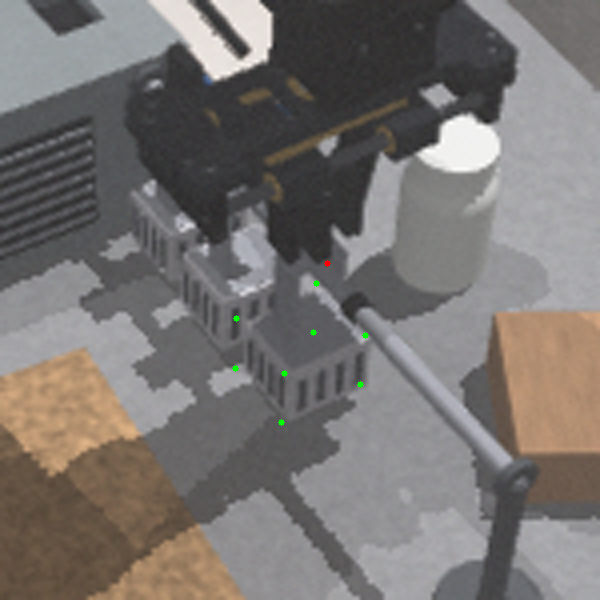

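Emit:
apply_moves --pt "-0.02 0 0" --pt "-0.03 0 0" --pt "-0.03 0 0" --pt "-0.02 0 0" --pt "-0.02 0.04 0" --pt "0 0.045 0" --pt "0 0.045 0" --pt "0 0.045 0.01" --twist '[0,0,0,0,0,0,0,0]' --claw '[0.5,0.5,0.6,0.6,0.6,0.6,0.6,0.6]'

```text
time_s: 26.55
tcp_pos: [0.4715, -0.0224, 0.2624]
ee_rot: [[0.015, -0.997, -0.078], [0.019, -0.078, 0.997], [-1.0, -0.016, 0.018]]
wrist_force: [-0.3, 1.3, 1.2]
gripper_width: 0.601
```

```bash
python3 g.py .5143 .2425 .25 ;  python3 - <<'E'
from h import *
p=snap('side','i1.png');crop(p,'i1s.png',220,420,100,250,4)
p=snap('top','i1t.png');crop(p,'i1c.png',140,220,160,240,8);crop(p,'i1r.png',210,370,130,210,5)
E
```

```text
t 26.55 tcp [ 0.4715 -0.0224  0.2624] hd -175.54 shift [ 0.0182 -0.063   0.2605] twist None F [-0.3  1.3  1.2] w 0.601 j1,6 [ 16.5 -11.7]
```

View pics/i1s.png

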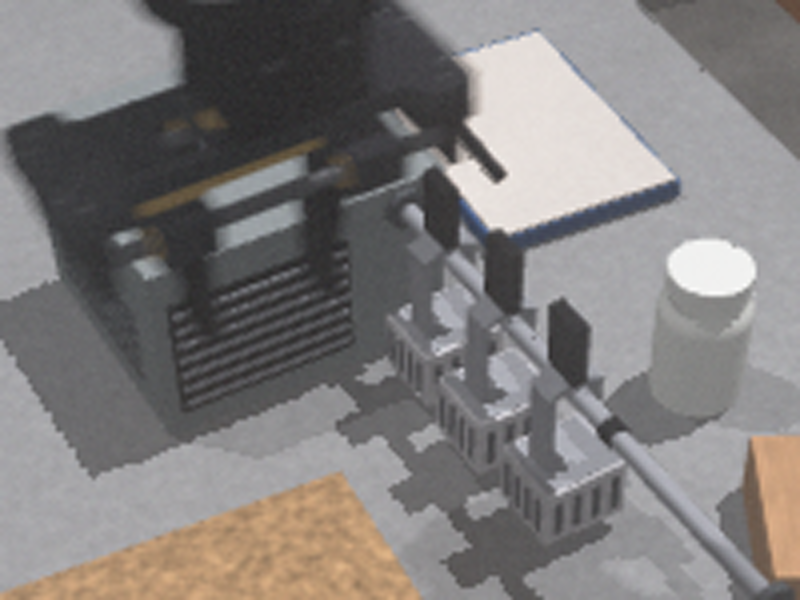

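View pics/i1c.png

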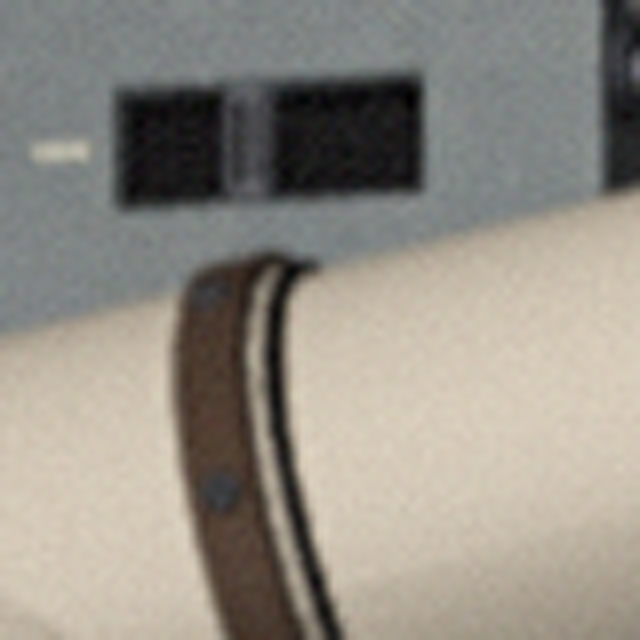

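View pics/i1r.png

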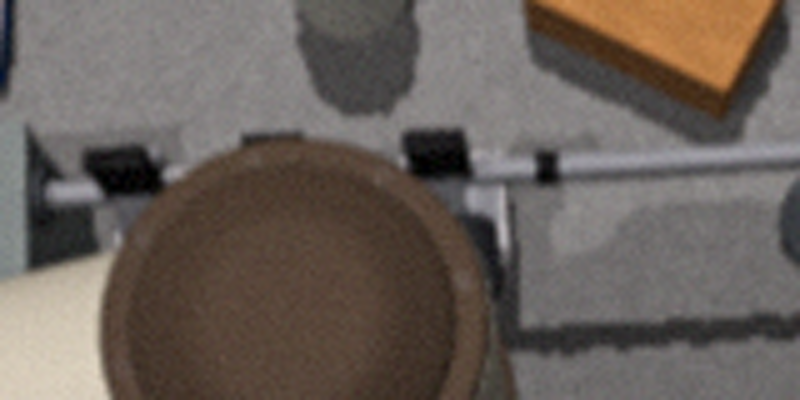

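```bash
python3 - <<'E'
import cv2,numpy as np
im=cv2.imread('pics/top0.png')[195:240,148:198].astype(float);im=np.clip(im*1.8,0,255).astype('uint8')
cv2.imwrite('pics/j1.png',cv2.resize(im,None,fx=12,fy=12,interpolation=cv2.INTER_CUBIC))
im=cv2.imread('pics/side0.png')[115:155,235:285].astype(float);im=np.clip(im*1.8,0,255).astype('uint8')
cv2.imwrite('pics/j2.png',cv2.resize(im,None,fx=12,fy=12,interpolation=cv2.INTER_CUBIC))
E
```

```text
(no output)
```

View pics/j1.png

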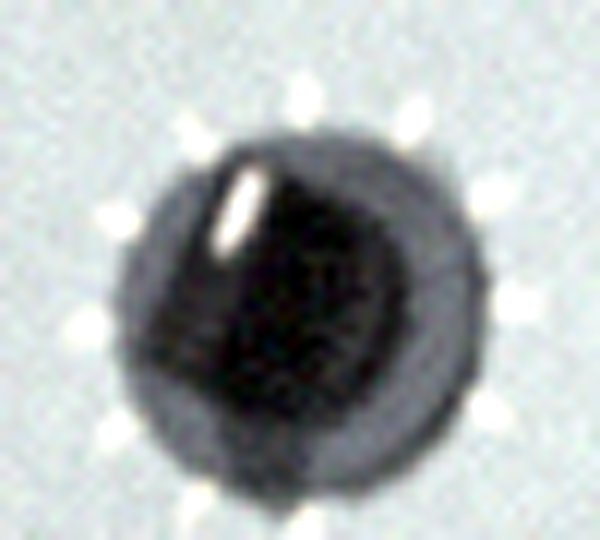

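View pics/j2.png

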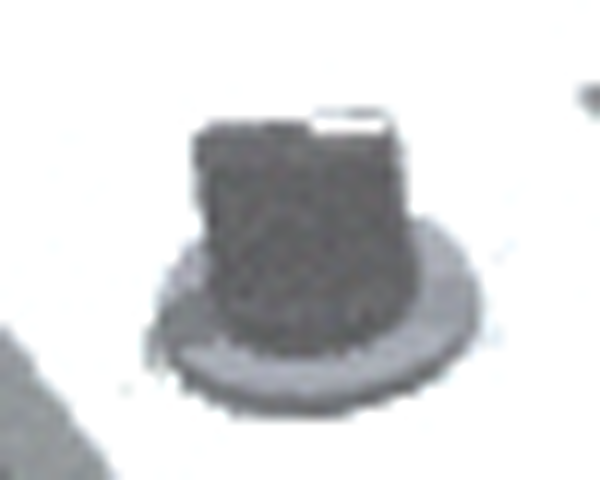

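```bash
python3 - <<'E'
from dd import *
pt=snap('top');ps=snap('side')
f=lambda p,a,o:atz(p,(a[0]/12+o[0]-.46,a[1]/12+o[1]-.46),.174)
for p,a,b,o in((pt,(225,245),(252,180),(148,195)),(ps,(310,123),(385,122),(235,115))):
    A=f(p,a,o);B=f(p,b,o);d=inD(B)-inD(A)
    print(A[:2],B[:2],'dryer ang',np.degrees(np.arctan2(d[1],d[0])), inD(A),inD(B))
E
```

```text
[0.51819402 0.2441014 ] [0.52949046 0.2404334 ] dryer ang -22.55486382670013 [-0.04003015  0.0012922 ] [-0.02906157 -0.00326344]
[0.52007    0.24579823] [0.53337219 0.23942117] dryer ang -30.179005653498916 [-0.03802505  0.0028343 ] [-0.02527274 -0.00458147]
```

```bash
python3 - <<'E'
from dd import *
pt=snap('top');ps=snap('side')
print('disc top',atz(pt,(172.9,220.5),.134),'side',atz(ps,(261,140.4),.134), tri(pt,(172.9,220.5),ps,(261,140.4)))
t=lambda a:(a[0]/12+148-.46,a[1]/12+195-.46);s=lambda a:(a[0]/12+235-.46,a[1]/12+115-.46)
print(tri(pt,t((238,212)),ps,s((348,122))))
# ticks: top image positions, fit circle in world
T=[(305,100),(410,120),(490,197),(520,303),(490,412),(305,525),(195,505),(112,433),(85,328),(118,220),(192,138)]
W=np.array([atz(pt,t(a),.13)[:2] for a in T])
A=np.c_[2*W,np.ones(len(W))];c=np.linalg.lstsq(A,(W**2).sum(1),rcond=None)[0];print('tick circle centre',c[:2],np.sqrt(c[2]+c[0]**2+c[1]**2),np.round(np.hypot(*(W-c[:2]).T),4))
E
```

```text
disc top [0.51429346 0.24462476 0.134     ] side [0.51477569 0.24065524 0.134     ] (array([0.51568058, 0.24608971, 0.12980869]), np.float64(0.0012677461806713652))
(array([0.52517164, 0.24186805, 0.1746779 ]), np.float64(0.0027883059996168733))
tick circle centre [0.51481376 0.24636439] 0.03852122166830613 [0.0385 0.0388 0.0384 0.0386 0.0387 0.038  0.0384 0.0391 0.0388 0.038
 0.0384]
```

Emit:
apply_moves --pt "0 -0.008 0.035" --pt "0 -0.008 0.035" --pt "0 -0.008 0.035" --pt "0 -0.009 0.035" --pt "0 -0.009 0.035" --pt "0 -0.009 0.035" --pt "0 -0.009 0.035" --pt "0 0 0.005" --twist '[0,0,0,0,0,0,0,0]' --claw '[0.6,0.6,0.6,0.6,0.6,0.6,0.6,0.6]'

```text
time_s: 27.65
tcp_pos: [0.5283, 0.245, 0.2645]
ee_rot: [[0.015, -0.997, -0.071], [0.017, -0.071, 0.997], [-1.0, -0.017, 0.016]]
wrist_force: [0.3, -0.5, -0.1]
gripper_width: 0.6
```

```bash
python3 g.py .515 .2445 .22 71
```

```text
t 27.65 tcp [0.5283 0.245  0.2645] hd -175.92 shift [ 0.0443  0.0141 -0.0002] twist 113.08 F [ 0.3 -0.5 -0.1] w 0.6 j1,6 [ 40.7 -36.6]
```

Emit:
apply_moves --pt "0 0.014 0" --pt "0 0 0" --pt "0 0 0" --pt "0 0 0" --pt "0 0 0" --pt "0 0 0" --pt "0 0 0" --pt "0 0 0" --pt "0 0 0" --pt "0 0 0" --pt "0 0 0" --pt "0 0 0" --twist '[8.5,8.5,8.5,8.5,8.5,8.5,8.5,8.5,8.5,8.5,8.5,8.5]' --claw '[0.6,0.6,0.6,0.6,0.6,0.6,0.6,0.6,0.6,0.6,0.6,0.6]'

```text
time_s: 28.85
tcp_pos: [0.5263, 0.2468, 0.2544]
ee_rot: [[0.007, 0.162, 0.987], [0.008, 0.987, -0.162], [-1.0, 0.009, 0.005]]
wrist_force: [0.7, -0.8, -0.7]
gripper_width: 0.6
```

```bash
python3 g.py .515 .2445 .22 71
```

```text
t 28.85 tcp [0.5263 0.2468 0.2544] hd 80.65 shift [ 0.0343 -0.0044 -0.0109] twist 9.65 F [ 0.7 -0.8 -0.7] w 0.6 j1,6 [  41.  -140.4]
```

Emit:
apply_moves --pt "0.01 -0.0044 -0.0109" --pt "0.01 0 0" --pt "0 0 0" --twist '[0,5,3.5]' --claw '[0.6,0.6,0.6]'

```text
time_s: 29.15
tcp_pos: [0.5179, 0.2443, 0.2319]
ee_rot: [[0.006, 0.317, 0.948], [0.006, 0.948, -0.317], [-1.0, 0.008, 0.003]]
wrist_force: [-0.0, -0.9, 0.3]
gripper_width: 0.596
```

```bash
python3 g.py .515 .2445 .163 71; python3 - <<'E'
from h import *
p=snap('side');crop(p,'k1.png',200,330,80,180,6)
E
```

```text
t 29.15 tcp [0.5179 0.2443 0.2319] hd 71.53 shift [ 0.0689 -0.0013 -0.0031] twist 0.53 F [-0.  -0.9  0.3] w 0.596 j1,6 [  41.4 -149.9]
```

View pics/k1.png

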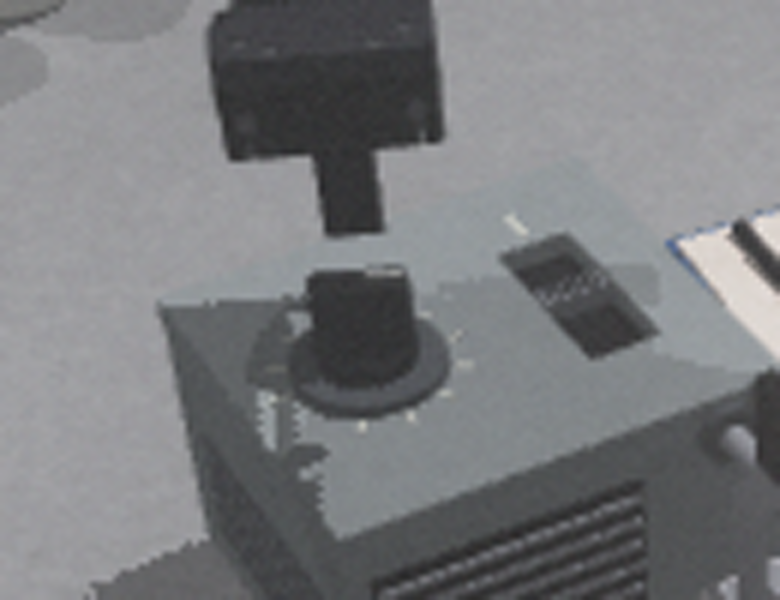

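Emit:
apply_moves --pt "0.02 -0.001 -0.003" --pt "0.025 0 0" --pt "0.02 0 0" --pt "0.002 0 0" --twist '[0.5,0,0,0]' --claw '[0.6,0.6,0.6,0.6]'

```text
time_s: 29.6
tcp_pos: [0.52, 0.2454, 0.1633]
ee_rot: [[0.009, 0.325, 0.946], [0.008, 0.946, -0.325], [-1.0, 0.01, 0.006]]
wrist_force: [-0.1, 0.2, 0.8]
gripper_width: 0.601
```

```bash
python3 g.py .515 .2445 .163 71; python3 - <<'E'
from h import *
p=snap('side');crop(p,'k2.png',200,330,80,180,6)
E
```

```text
t 29.6 tcp [0.52   0.2454 0.1633] hd 71.04 shift [ 0.0003 -0.0025 -0.0045] twist 0.04 F [-0.1  0.2  0.8] w 0.601 j1,6 [  41.4 -150.4]
```

View pics/k2.png

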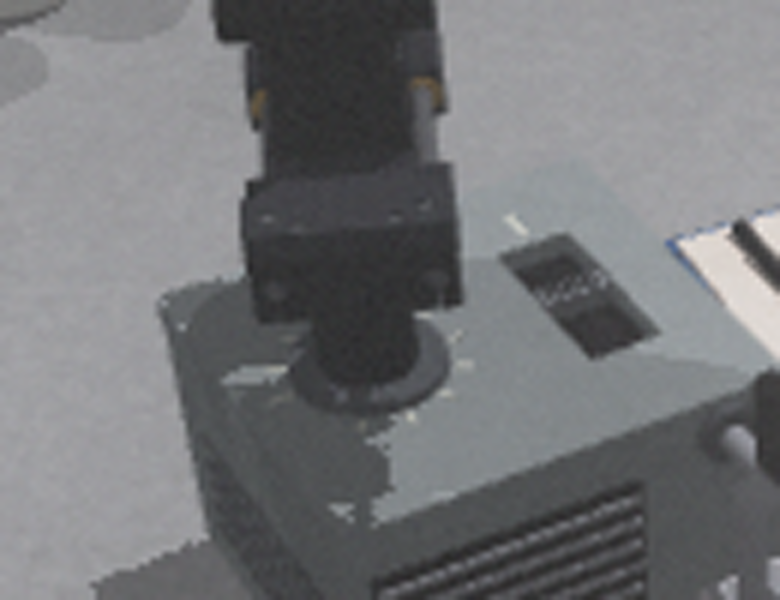

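Emit:
apply_moves --pt "0 -0.002 -0.006" --pt "0 0 0" --pt "0.001 0 0" --pt "0 0 0" --pt "0.001 0 0" --pt "0 0 0" --pt "0 0 0" --pt "0 0 0" --twist '[0,0,0,0,0,0,0,0]' --claw '[0.5,0.4,0,0,0,0,0,0]'

```text
time_s: 30.45
tcp_pos: [0.5163, 0.2465, 0.1665]
ee_rot: [[0.017, 0.323, 0.946], [0.011, 0.946, -0.323], [-1.0, 0.016, 0.012]]
wrist_force: [0.5, -0.1, -0.6]
gripper_width: 0.154
```

```bash
python3 g.py .515 .2445 .163 71
```

```text
t 30.45 tcp [0.5163 0.2465 0.1665] hd 71.15 shift [ 0.0035 -0.0023 -0.0006] twist 0.15 F [ 0.5 -0.1 -0.6] w 0.154 j1,6 [  41.8 -150.8]
```

Emit:
apply_moves --pt "0.002 0 0" --pt "0.001 0 0" --pt "0 0 0" --pt "0.001 0 0" --pt "0 0 0" --pt "0.001 0 0" --pt "0 0 0" --pt "0.001 0 0" --twist '[-4,-8,-8,-8,-8,-8,-8,-8]' --claw '[0,0,0,0,0,0,0,0]'

```text
time_s: 31.25
tcp_pos: [0.5161, 0.2473, 0.1664]
ee_rot: [[0.018, -0.689, 0.725], [0.012, 0.725, 0.689], [-1.0, -0.004, 0.022]]
wrist_force: [-3.2, -0.6, 7.3]
gripper_width: 0.158
```

```bash
python3 g.py .5158 .2468 .163; python3 - <<'E'
from h import *
p=snap('side');crop(p,'k3.png',200,330,80,180,6)
E
```

```text
t 31.25 tcp [0.5161 0.2473 0.1664] hd 133.54 shift [ 0.0034 -0.0002 -0.0007] twist None F [-3.2 -0.6  7.3] w 0.158 j1,6 [ 41.9 -88.5]
```

View pics/k3.png

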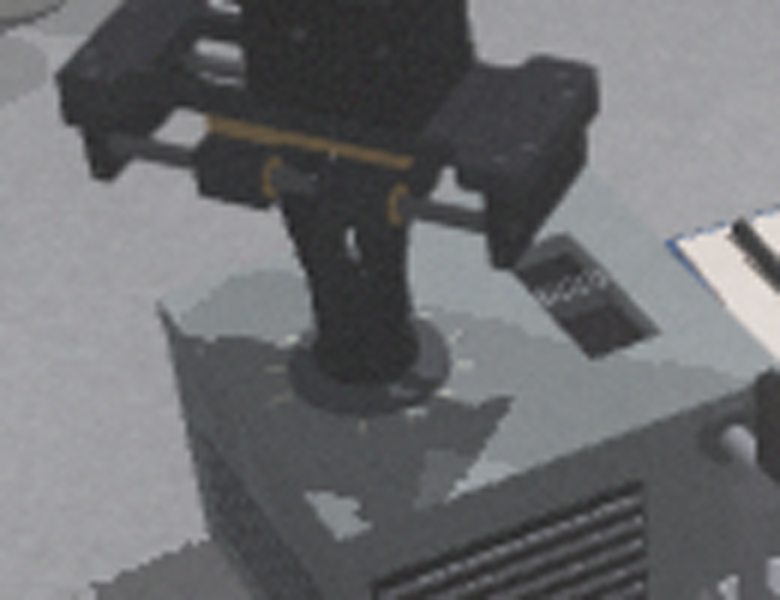

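Emit:
apply_moves --pt "0 0 0" --pt "0 0 0" --pt "0 0 0" --pt "0 0 0" --pt "0 0 0" --pt "0 0 0" --pt "0 0 0" --pt "0 0 0" --pt "0 0 0" --pt "0 0 0" --twist '[-8,-8,-8,-8,-8,-8,-8,-8,-8,-8]' --claw '[0,0,0,0,0,0,0,0,0,0]'

```text
time_s: 32.3
tcp_pos: [0.5149, 0.2474, 0.1664]
ee_rot: [[0.013, -0.803, -0.596], [0.012, -0.596, 0.803], [-1.0, -0.018, 0.002]]
wrist_force: [-0.1, -0.7, 0.8]
gripper_width: 0.156
```

```bash
python3 g.py .5158 .2468 .163; python3 -c "
from h import *
print(r.sense()['moment'])
p=snap('side');crop(p,'k4.png',200,330,80,180,6)"
```

```text
t 32.3 tcp [0.5149 0.2474 0.1664] hd -143.4 shift [ 0.0034 -0.0003 -0.001 ] twist None F [-0.1 -0.7  0.8] w 0.156 j1,6 [41.9 -5.3]
[-0.23895198  0.28927603 -0.12793904]
```

View pics/k4.png

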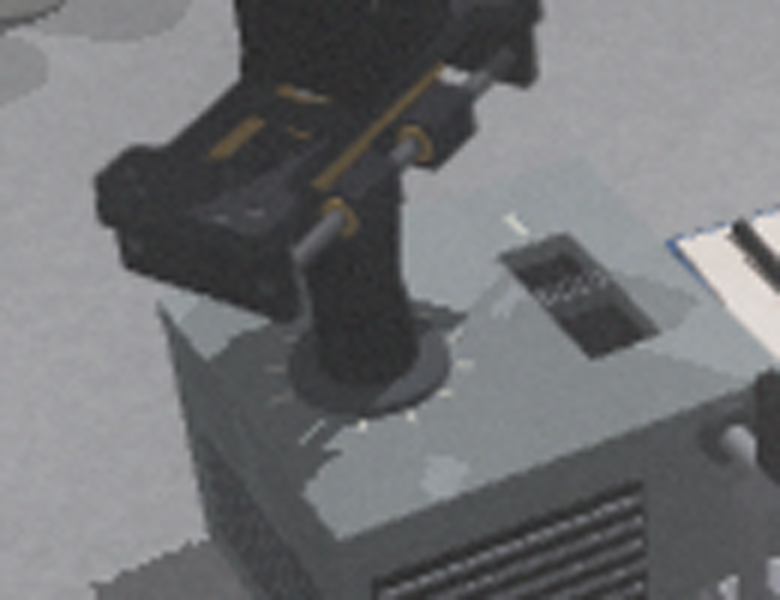

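Emit:
apply_moves --pt "0 0 0" --pt "0 0 0" --pt "0 0 0" --pt "0 0 0" --pt "0 0 0" --pt "0 0 0" --twist '[-8,-8,-8,-8,-8,-6]' --claw '[0,0,0,0,0,0]'

```text
time_s: 32.95
tcp_pos: [0.5146, 0.2468, 0.1664]
ee_rot: [[0.011, -0.112, -0.994], [0.01, -0.994, 0.112], [-1.0, -0.011, -0.01]]
wrist_force: [0.1, -0.3, -0.3]
gripper_width: 0.159
```

```bash
python3 g.py .5158 .2468 .163; python3 -c "
from h import *
print(r.sense()['moment'])"
```

```text
t 32.95 tcp [0.5146 0.2468 0.1664] hd -96.41 shift [ 0.0034 -0.0001 -0.0011] twist None F [ 0.1 -0.3 -0.3] w 0.159 j1,6 [41.9 41.7]
[-0.29730408  0.24253726 -0.04501098]
```

Expected stop near -85.4; go in smaller steps.

Emit:
apply_moves --pt "0 0 0" --pt "0 0 0" --pt "0 0 0" --pt "0 0 0" --pt "0 0 0" --twist '[-3,-3,-3,-3,-3]' --claw '[0,0,0,0,0]'

```text
time_s: 33.45
tcp_pos: [0.5149, 0.2467, 0.1664]
ee_rot: [[0.011, 0.142, -0.99], [0.01, -0.99, -0.142], [-1.0, -0.008, -0.012]]
wrist_force: [0.5, 0.1, -0.9]
gripper_width: 0.166
```

```bash
python3 g.py .5158 .2468 .163; python3 -c "
from h import *
print(r.sense()['moment'])"
```

```text
t 33.45 tcp [0.5149 0.2467 0.1664] hd -81.81 shift [ 0.0034  0.0001 -0.0009] twist None F [ 0.5  0.1 -0.9] w 0.166 j1,6 [41.9 56.3]
[-0.31776858 -0.38894665 -0.76750513]
```

Emit:
apply_moves --pt "0 0 0" --pt "0 0 0" --twist '[-3,0]' --claw '[0,0]'

```text
time_s: 33.65
tcp_pos: [0.5152, 0.2467, 0.1664]
ee_rot: [[0.011, 0.184, -0.983], [0.011, -0.983, -0.184], [-1.0, -0.009, -0.013]]
wrist_force: [-1.6, 0.9, 0.4]
gripper_width: 0.175
```

```bash
python3 g.py .5158 .2468 .163; python3 -c "
from h import *
print(r.sense()['moment'])"
```

```text
t 33.65 tcp [0.5152 0.2467 0.1664] hd -79.37 shift [ 0.0034  0.     -0.0005] twist None F [-1.6  0.9  0.4] w 0.175 j1,6 [41.8 58.9]
[-0.18143127  0.26406673 -0.78225342]
```

Emit:
apply_moves --pt "0 0 0" --pt "0 0 0" --pt "0 0 0" --pt "0 0 0" --pt "0 0 0" --twist '[0,0,0,3,3]' --claw '[0.3,0.4,0.4,0.4,0.4]'

```text
time_s: 34.15
tcp_pos: [0.5156, 0.2475, 0.1667]
ee_rot: [[0.013, 0.075, -0.997], [0.012, -0.997, -0.075], [-1.0, -0.011, -0.014]]
wrist_force: [0.1, -0.3, 0.3]
gripper_width: 0.394
```

```bash
python3 g.py .5155 .2467 .163 -85.4; python3 -c "
from h import *
print(r.sense()['moment'])
p=snap('side');crop(p,'k5.png',200,330,80,180,6)"
```

```text
t 34.15 tcp [0.5156 0.2475 0.1667] hd -85.69 shift [0.0037 0.0009 0.0002] twist -0.29 F [ 0.1 -0.3  0.3] w 0.394 j1,6 [41.9 52.5]
[-0.08299878  0.00324217  0.02970746]
```

View pics/k5.png

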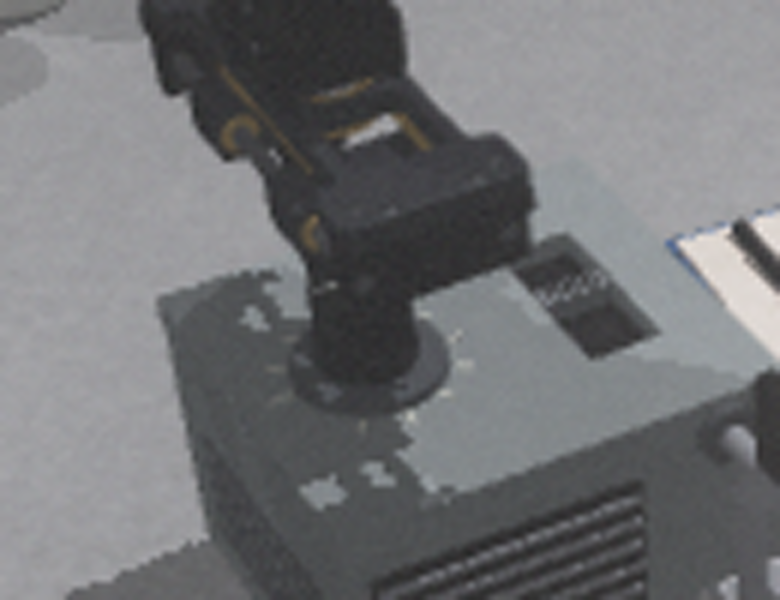

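Emit:
apply_moves --pt "0.003 0 0" --pt "0 0 0" --pt "0 0 0" --pt "0 0 0" --pt "0 0 0" --pt "0 0 0" --twist '[-0.3,0,0,0,0,0]' --claw '[0.4,0,0,0,0,0]'

```text
time_s: 34.8
tcp_pos: [0.5157, 0.2467, 0.1634]
ee_rot: [[0.013, 0.082, -0.997], [0.01, -0.997, -0.082], [-1.0, -0.009, -0.013]]
wrist_force: [-0.6, 1.8, -0.1]
gripper_width: 0.161
```

```bash
python3 g.py .5155 .2467 .163 -85.4; python3 -c "
from h import *
print(r.sense()['moment'])"
```

```text
t 34.8 tcp [0.5157 0.2467 0.1634] hd -85.27 shift [ 0.0004 -0.      0.0002] twist 0.13 F [-0.6  1.8 -0.1] w 0.161 j1,6 [41.8 52.9]
[ 0.31416981  0.24185621 -0.07278656]
```

Emit:
apply_moves --pt "0 0 0" --pt "0 0 0" --pt "0 0 0" --pt "0 0 0" --pt "0 0 0" --pt "0 0 0" --pt "0 0 0" --pt "0 0 0" --pt "0 0 0" --pt "0 0 0" --pt "0 0 0" --pt "0 0 0" --twist '[5,8,8,8,8,8,8,8,8,8,8,8]' --claw '[0,0,0,0,0,0,0,0,0,0,0,0]'

```text
time_s: 36.0
tcp_pos: [0.5155, 0.2466, 0.1634]
ee_rot: [[0.012, -1.0, 0.028], [0.006, 0.028, 1.0], [-1.0, -0.011, 0.006]]
wrist_force: [1.7, 0.7, -0.5]
gripper_width: 0.159
```

```bash
python3 g.py .5155 .2467 .163 124.6
```

```text
t 36.0 tcp [0.5155 0.2466 0.1634] hd 178.38 shift [0.0004 0.     0.    ] twist 53.78 F [ 1.7  0.7 -0.5] w 0.159 j1,6 [ 41.9 -43.7]
```

Emit:
apply_moves --pt "0 0 0" --pt "0 0 0" --pt "0 0 0" --pt "0 0 0" --pt "0 0 0" --pt "0 0 0" --pt "0 0 0" --twist '[8,8,8,8,8,7,3]' --claw '[0,0,0,0,0,0,0]'

```text
time_s: 36.7
tcp_pos: [0.5155, 0.2467, 0.1634]
ee_rot: [[0.011, -0.593, 0.805], [0.004, 0.805, 0.593], [-1.0, -0.003, 0.011]]
wrist_force: [1.4, -0.4, 1.0]
gripper_width: 0.16
```

```bash
python3 g.py .5155 .2467 .163 124.6
```

```text
t 36.7 tcp [0.5155 0.2467 0.1634] hd 126.39 shift [0.0004 0.     0.    ] twist 1.79 F [ 1.4 -0.4  1. ] w 0.16 j1,6 [ 41.9 -95.7]
```

Emit:
apply_moves --pt "0 0 0" --pt "0 0 0" --twist '[1.8,0]' --claw '[0,0]'

```text
time_s: 36.9
tcp_pos: [0.5155, 0.2467, 0.1634]
ee_rot: [[0.01, -0.567, 0.824], [0.003, 0.824, 0.567], [-1.0, -0.003, 0.01]]
wrist_force: [0.3, -0.3, 0.9]
gripper_width: 0.162
```

```bash
python3 g.py .5155 .2467 .163 124.6
```

```text
t 36.9 tcp [0.5155 0.2467 0.1634] hd 124.53 shift [ 0.0004 -0.     -0.    ] twist -0.07 F [ 0.3 -0.3  0.9] w 0.162 j1,6 [ 42.  -97.6]
```

Release, rise, back off toward −x to see the dial.

Emit:
apply_moves --pt "0 0 0" --pt "0 0 0" --pt "0 0 0" --pt "-0.02 0 0" --pt "-0.03 0 0" --pt "-0.03 0 0" --pt "-0.01 0 0" --twist '[0,0,0,0,0,0,0]' --claw '[0.25,0.4,0.45,0.5,0.5,0.5,0.5]'

```text
time_s: 37.6
tcp_pos: [0.5134, 0.2465, 0.2537]
ee_rot: [[0.006, -0.569, 0.822], [0.002, 0.822, 0.569], [-1.0, -0.002, 0.006]]
wrist_force: [0.8, -0.2, -0.2]
gripper_width: 0.497
```

```bash
python3 g.py .5155 .2467 .163 124.6; python3 - <<'E'
from h import *
p=snap('side');crop(p,'k6.png',225,325,90,180,7)
p=snap('top');crop(p,'k6t.png',120,280,130,250,5)
E
```

```text
t 37.6 tcp [0.5134 0.2465 0.2537] hd 124.68 shift [ 0.0907 -0.0009  0.0013] twist 0.08 F [ 0.8 -0.2 -0.2] w 0.497 j1,6 [ 42.  -97.4]
```

View pics/k6.png

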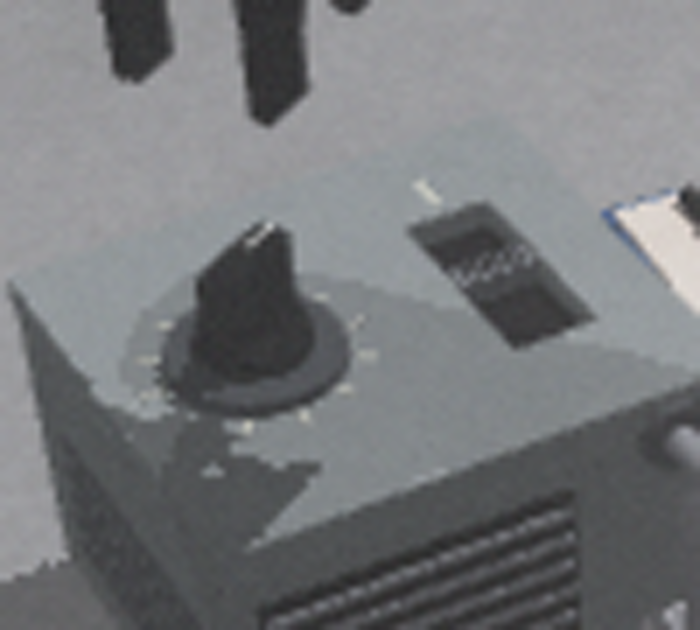

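View pics/k6t.png

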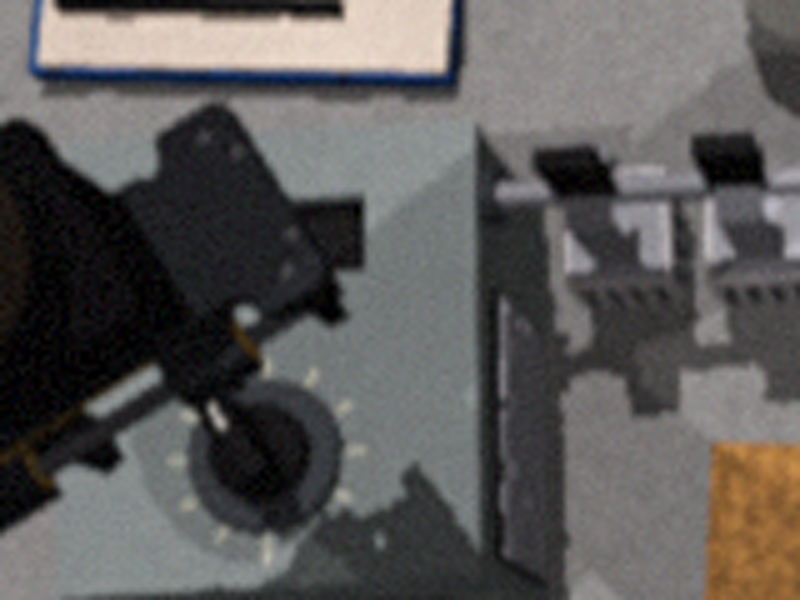

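```bash
python3 - <<'E'
from dd import *
pt=snap('top');ps=snap('side')
sl=[(118,92),(418,75),(420,188),(122,208)]
for a in sl+[(250,140),(278,140)]:
    w=atz(pt,(140+a[0]/8-.44,160+a[1]/8-.44),.13);print('top',a,np.round(w,4),np.round(inD(w),4))
for a in [(408,228),(490,202),(597,318),(517,350),(495,265)]:
    w=atz(ps,(225+a[0]/7-.43,90+a[1]/7-.43),.13);print('side',a,np.round(w,4),np.round(inD(w),4))
# pointer
A,B=[atz(ps,(225+a[0]/7-.43,90+a[1]/7-.43),.174) for a in((247,245),(270,225))];d=B-A;print('ptr side',A,B,np.degrees(np.arctan2(d[1],d[0])))
A,B=[atz(pt,(120+a[0]/5-.4,130+a[1]/5-.4),.174) for a in((222,430),(207,402))];d=B-A;print('ptr top',A,B,np.degrees(np.arctan2(d[1],d[0])))
E
```

```text
top (118, 92) [0.6228 0.2955 0.13  ] [0.0684 0.0442]
top (418, 75) [0.6291 0.2142 0.13  ] [ 0.0681 -0.0374]
top (420, 188) [0.5976 0.2113 0.13  ] [ 0.0366 -0.0378]
top (122, 208) [0.5906 0.2916 0.13  ] [0.0359 0.0429]
top (250, 140) [0.6101 0.2584 0.13  ] [0.0527 0.0083]
top (278, 140) [0.6102 0.2508 0.13  ] [0.0523 0.0007]
side (408, 228) [0.5926 0.291  0.13  ] [0.0379 0.0421]
side (490, 202) [0.6256 0.2922 0.13  ] [0.0709 0.0407]
side (597, 318) [0.6313 0.2116 0.13  ] [ 0.0701 -0.0401]
side (517, 350) [0.5988 0.2077 0.13  ] [ 0.0374 -0.0414]
side (495, 265) [0.6118 0.2562 0.13  ] [0.0542 0.0059]
ptr side [0.51928945 0.24717053 0.174     ] [0.53034485 0.25433672 0.174     ] 32.95161539881101
ptr top [0.51676926 0.24867226 0.174     ] [0.52822111 0.25580468 0.174     ] 31.91541690677502
```

Emit:
apply_moves --pt "0 0 0" --pt "0 0 0" --pt "0 0 0" --pt "0 0 0" --twist '[7.5,7.5,7.5,7.5]' --claw '[0,0,0,0]'

```text
time_s: 38.2
tcp_pos: [0.5084, 0.2436, 0.2407]
ee_rot: [[-0.014, -0.06, 0.998], [-0.01, 0.998, 0.06], [-1.0, -0.009, -0.014]]
wrist_force: [0.0, 0.7, -0.2]
gripper_width: 0.221
```

```bash
python3 g.py .6127 .2311 .22 94.57
```

```text
t 38.2 tcp [0.5084 0.2436 0.2407] hd 93.45 shift [ 0.0194 -0.0186  0.1037] twist -1.12 F [ 0.   0.7 -0.2] w 0.221 j1,6 [  42.  -128.5]
```

Emit:
apply_moves --pt "0 -0.006 0.034" --pt "0 -0.006 0.034" --pt "0 -0.006 0.032" --pt "0 0 0" --twist '[-1.1,0,0,0]' --claw '[0,0,0,0]'

```text
time_s: 38.6
tcp_pos: [0.6085, 0.2313, 0.2297]
ee_rot: [[-0.027, -0.079, 0.996], [-0.017, 0.997, 0.079], [-0.999, -0.015, -0.029]]
wrist_force: [-1.6, 0.5, -0.4]
gripper_width: 0.005
```

```bash
python3 g.py .6127 .2311 .175 94.57; python3 - <<'E'
from h import *
p=snap('side');crop(p,'l1.png',225,345,60,170,6)
p=snap('top');crop(p,'l1t.png',120,280,130,250,5)
E
```

```text
t 38.6 tcp [0.6085 0.2313 0.2297] hd 94.56 shift [0.0545 0.0003 0.0057] twist -0.01 F [-1.6  0.5 -0.4] w 0.005 j1,6 [  35.  -120.4]
```

View pics/l1.png

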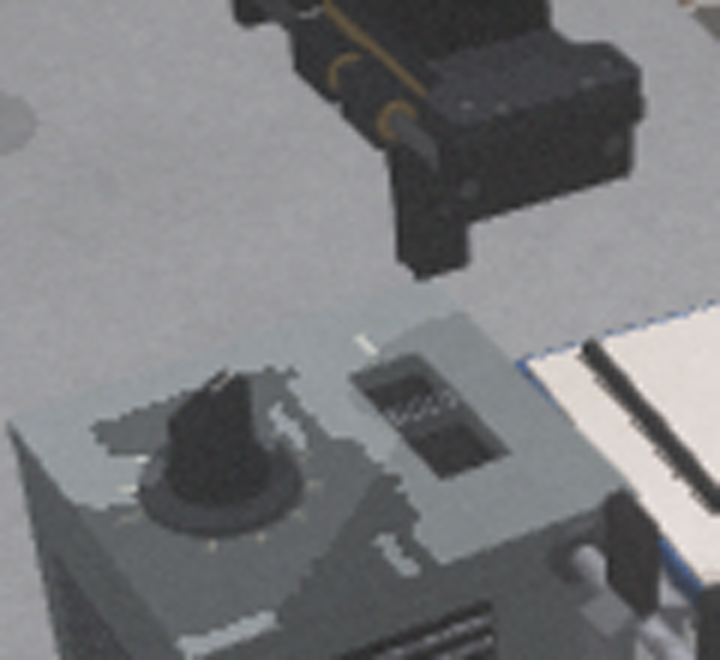

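View pics/l1t.png

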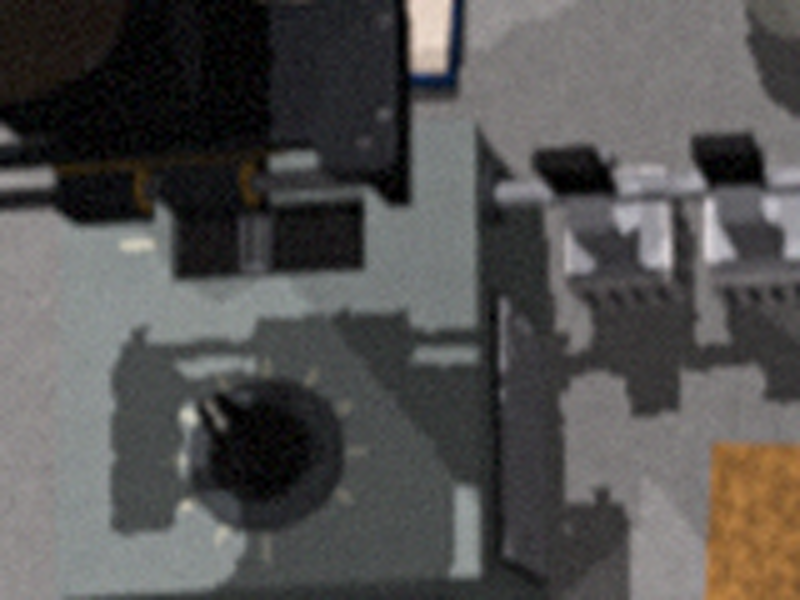

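Emit:
apply_moves --pt "0.02 0 0.005" --pt "0.025 0 0" --pt "0.008 0 0" --twist '[0,0,0]' --claw '[0,0,0]'

```text
time_s: 39.0
tcp_pos: [0.607, 0.2315, 0.176]
ee_rot: [[-0.029, -0.082, 0.996], [-0.017, 0.997, 0.082], [-0.999, -0.014, -0.03]]
wrist_force: [-0.4, -0.2, -0.4]
gripper_width: 0.006
```

```bash
python3 g.py .6127 .2311 .137 94.57; python3 - <<'E'
from h import *
p=snap('side');crop(p,'l2.png',245,345,80,165,7)
E
```

```text
t 39.0 tcp [0.607  0.2315 0.176 ] hd 94.72 shift [ 0.0388 -0.0003  0.0069] twist 0.15 F [-0.4 -0.2 -0.4] w 0.006 j1,6 [  35.  -120.3]
```

View pics/l2.png

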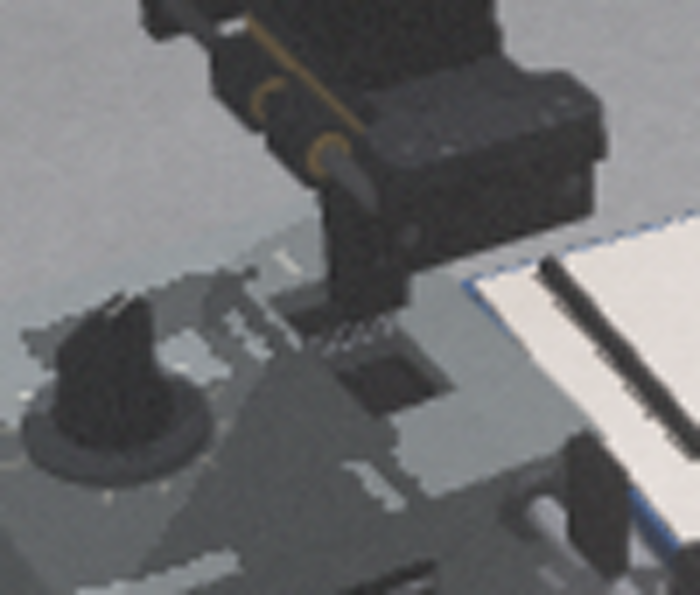

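Emit:
apply_moves --pt "0.01 0 0.007" --pt "0.016 0 0" --twist '[0,0]' --claw '[0,0]'

```text
time_s: 39.25
tcp_pos: [0.6146, 0.2329, 0.1524]
ee_rot: [[-0.023, -0.085, 0.996], [-0.015, 0.996, 0.084], [-1.0, -0.013, -0.024]]
wrist_force: [-0.1, 1.1, -0.0]
gripper_width: 0.004
```

```bash
python3 g.py .6127 .2311 .137 94.57; python3 - <<'E'
from h import *
p=snap('side');crop(p,'l3.png',245,345,80,165,7)
E
```

```text
t 39.25 tcp [0.6146 0.2329 0.1524] hd 94.86 shift [ 0.0155 -0.0015 -0.0017] twist 0.29 F [-0.1  1.1 -0. ] w 0.004 j1,6 [  34.8 -119.9]
```

View pics/l3.png

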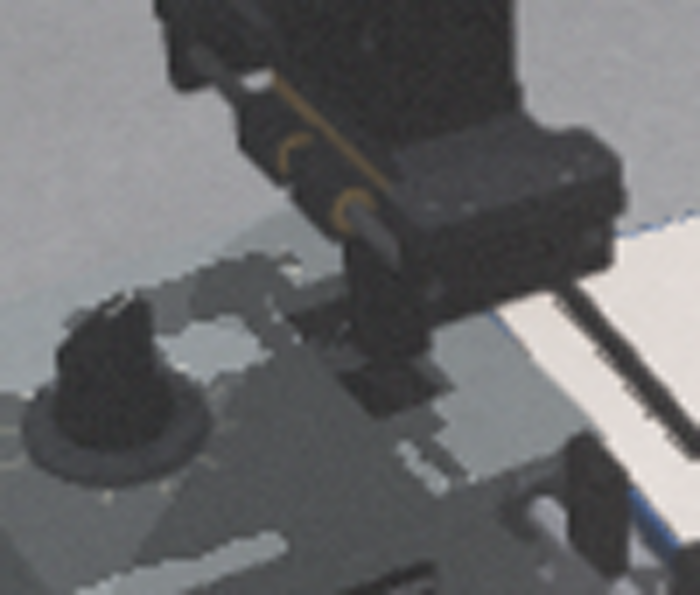

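Emit:
apply_moves --pt "0.008 -0.0015 -0.001" --pt "0.006 0 0" --twist '[0,0]' --claw '[0,0]'

```text
time_s: 39.5
tcp_pos: [0.6121, 0.2309, 0.1357]
ee_rot: [[-0.026, -0.085, 0.996], [-0.016, 0.996, 0.084], [-1.0, -0.014, -0.028]]
wrist_force: [0.6, 0.1, 0.7]
gripper_width: 0.006
```

```bash
python3 g.py .6127 .2311 .137 94.57; python3 - <<'E'
from h import *
p=snap('side');crop(p,'l4.png',245,345,80,165,7)
E
```

```text
t 39.5 tcp [0.6121 0.2309 0.1357] hd 94.86 shift [-0.0013  0.0002  0.0006] twist 0.29 F [0.6 0.1 0.7] w 0.006 j1,6 [  34.7 -119.8]
```

View pics/l4.png

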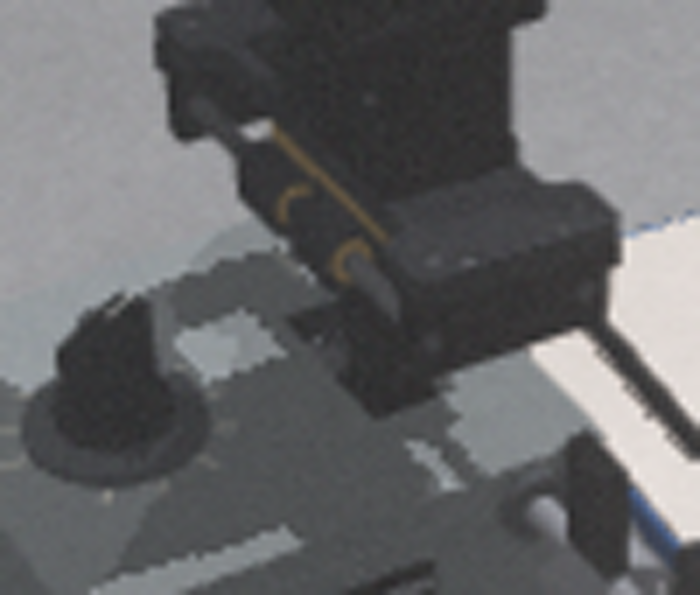

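Emit:
apply_moves --pt "-0.001 0.008 0" --pt "0 0.008 0" --pt "0 0.006 0" --twist '[0,0,0]' --claw '[0,0,0]'

```text
time_s: 39.85
tcp_pos: [0.6105, 0.2533, 0.1367]
ee_rot: [[-0.026, -0.084, 0.996], [-0.017, 0.996, 0.083], [-1.0, -0.014, -0.028]]
wrist_force: [0.3, -1.2, -0.4]
gripper_width: 0.005
```

```bash
python3 g.py .6127 .2311 .137 94.57; python3 - <<'E'
from h import *
p=snap('side');crop(p,'l5.png',245,345,80,165,7)
p=snap('top');crop(p,'l5t.png',120,280,130,250,5)
E
```

```text
t 39.85 tcp [0.6105 0.2533 0.1367] hd 94.8 shift [-0.     -0.0223  0.0003] twist 0.23 F [ 0.3 -1.2 -0.4] w 0.005 j1,6 [  36.5 -121.6]
```

View pics/l5.png

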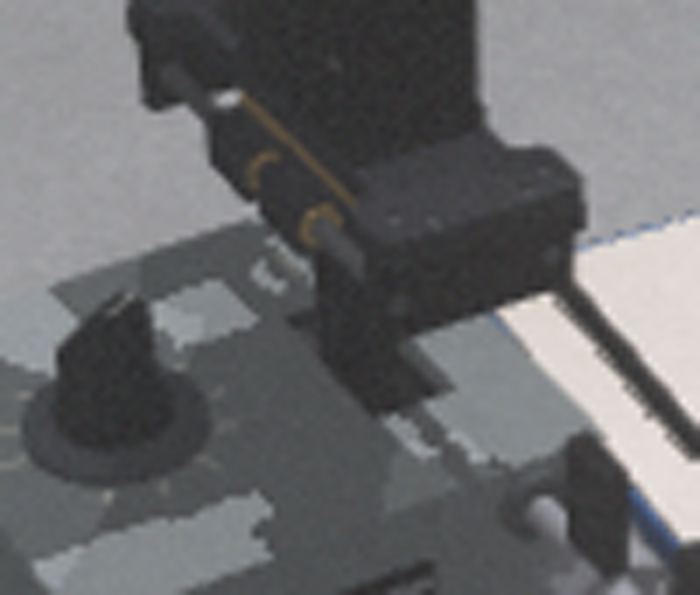

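View pics/l5t.png

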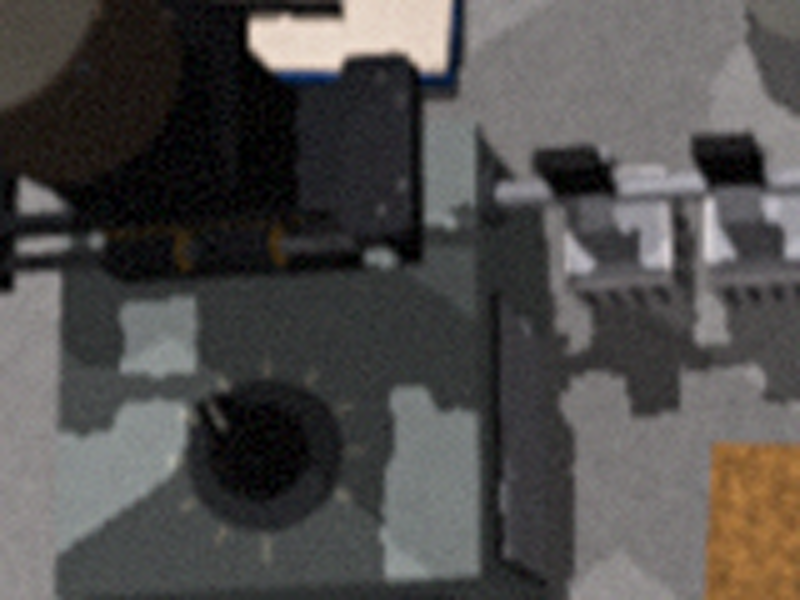

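Emit:
apply_moves --pt "0 0.004 0" --pt "0 0.004 0" --twist '[0,0]' --claw '[0,0]'

```text
time_s: 40.15
tcp_pos: [0.6099, 0.262, 0.1368]
ee_rot: [[-0.026, -0.084, 0.996], [-0.016, 0.996, 0.084], [-1.0, -0.014, -0.027]]
wrist_force: [0.5, -2.3, -0.6]
gripper_width: 0.004
```

Emit:
apply_moves --pt "0 0.003 0" --pt "0 0.003 0" --twist '[0,0]' --claw '[0,0]'

```text
time_s: 40.35
tcp_pos: [0.6094, 0.2683, 0.1368]
ee_rot: [[-0.026, -0.084, 0.996], [-0.017, 0.996, 0.084], [-1.0, -0.015, -0.027]]
wrist_force: [0.5, -1.2, -1.3]
gripper_width: 0.002
```

Emit:
apply_moves --pt "0 0.003 0" --twist '[0]' --claw '[0]'

```text
time_s: 40.45
tcp_pos: [0.6092, 0.2695, 0.1368]
ee_rot: [[-0.027, -0.084, 0.996], [-0.021, 0.996, 0.084], [-0.999, -0.019, -0.028]]
wrist_force: [3.6, -11.6, -0.6]
gripper_width: 0.009
```

Emit:
apply_moves --pt "0 0.003 0" --twist '[0]' --claw '[0]'

```text
time_s: 40.55
tcp_pos: [0.6093, 0.2695, 0.1369]
ee_rot: [[-0.028, -0.084, 0.996], [-0.027, 0.996, 0.083], [-0.999, -0.024, -0.03]]
wrist_force: [3.8, -11.3, 0.5]
gripper_width: 0.004
```

Emit:
apply_moves --pt "0 0.003 0" --twist '[0]' --claw '[0]'

```text
time_s: 40.65
tcp_pos: [0.6093, 0.2695, 0.1369]
ee_rot: [[-0.029, -0.083, 0.996], [-0.032, 0.996, 0.082], [-0.999, -0.03, -0.032]]
wrist_force: [2.3, -8.9, -0.3]
gripper_width: 0.003
```

Emit:
apply_moves --pt "0 -0.008 0" --pt "-0.03 0 0" --pt "-0.04 0 0" --pt "-0.03 0 -0.02" --pt "0 0 -0.045" --pt "0 0 -0.045" --pt "0 0 -0.045" --pt "0 0 -0.04" --twist '[0,0,0,0,0,0,0,0]' --claw '[0,0,0,0,0,0,0,0]'

```text
time_s: 41.45
tcp_pos: [0.4174, 0.251, 0.2457]
ee_rot: [[-0.026, -0.078, 0.997], [-0.021, 0.997, 0.077], [-0.999, -0.019, -0.028]]
wrist_force: [-0.8, 0.5, 0.4]
gripper_width: 0.009
```

```bash
python3 g.py .4 .23 .25 94.57; python3 - <<'E'
from h import *
p=snap('side','m1.png');crop(p,'m1s.png',225,405,100,250,4.4)
p=snap('top','m1t.png');crop(p,'m1c.png',120,280,120,240,5)
E
```

```text
t 41.45 tcp [0.4174 0.251  0.2457] hd 94.46 shift [-0.0034 -0.0197 -0.0191] twist -0.11 F [-0.8  0.5  0.4] w 0.009 j1,6 [  49.9 -135.3]
```

View pics/m1s.png

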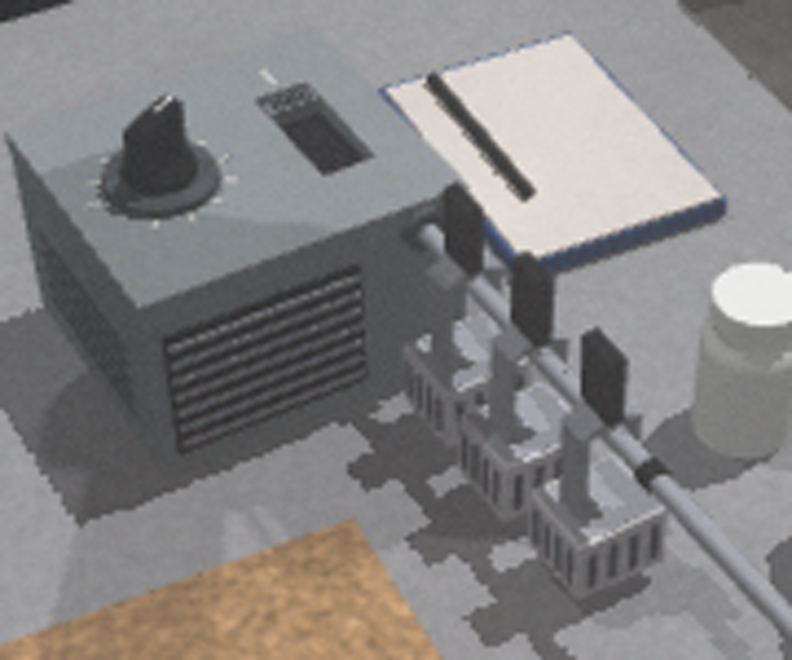

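View pics/m1c.png

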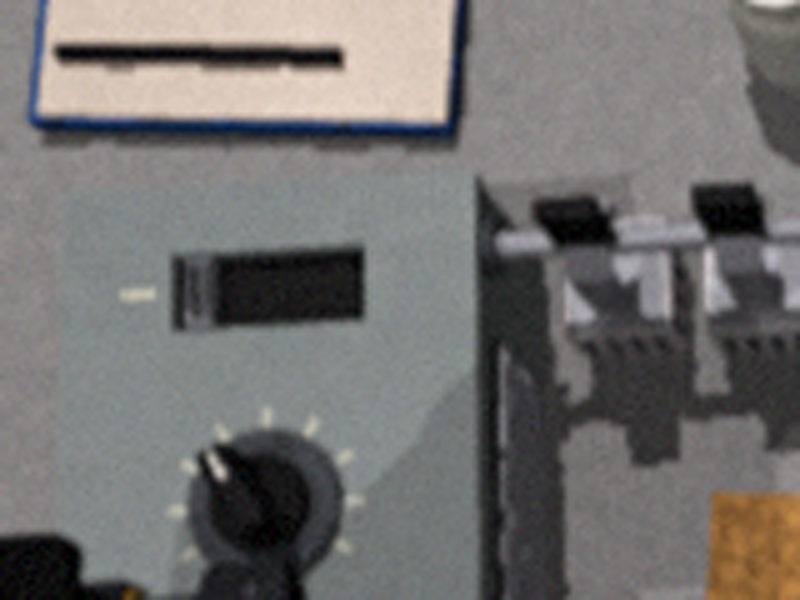

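```bash
python3 - <<'E'
from dd import *
ps=snap('side');pt=snap('top');crop(pt,'m2r.png',210,370,110,230,5)
o=inD(atz(ps,(250+0,120),.1))
for n,a in dict(A=(450,432),B=(515,515),C=(583,597),Cr=(662,558)).items():print(n,np.round(inD(atz(ps,(225+a[0]/4.4-.4,100+a[1]/4.4-.4),.0135)),4))
print('mark side',inD(atz(ps,(225+650/4.4-.4,100+469/4.4-.4),.113)))
A,B=[atz(ps,(225+a[0]/4.4-.4,100+a[1]/4.4-.4),.174) for a in((156,111),(175,97))];d=B-A;print('ptr side',np.degrees(np.arctan2(d[1],d[0])))
A,B=[atz(pt,(120+a[0]/5-.4,120+a[1]/5-.4),.174) for a in((221,476),(205,450))];d=B-A;print('ptr top',np.degrees(np.arctan2(d[1],d[0])))
c=np.array([.5155,.2467]);print('dir',np.degrees(np.arctan2(*( (A+B)[:2]/2-c)[::-1])))
E
```

```text
A [ 0.0536 -0.1478]
B [ 0.0507 -0.222 ]
C [ 0.0498 -0.2911]
Cr [ 0.1013 -0.2898]
mark side [ 0.07222676 -0.3088143 ]
ptr side 27.90287697426825
ptr top 35.134679584970286
dir 37.277931147370325
```

View pics/m2r.png

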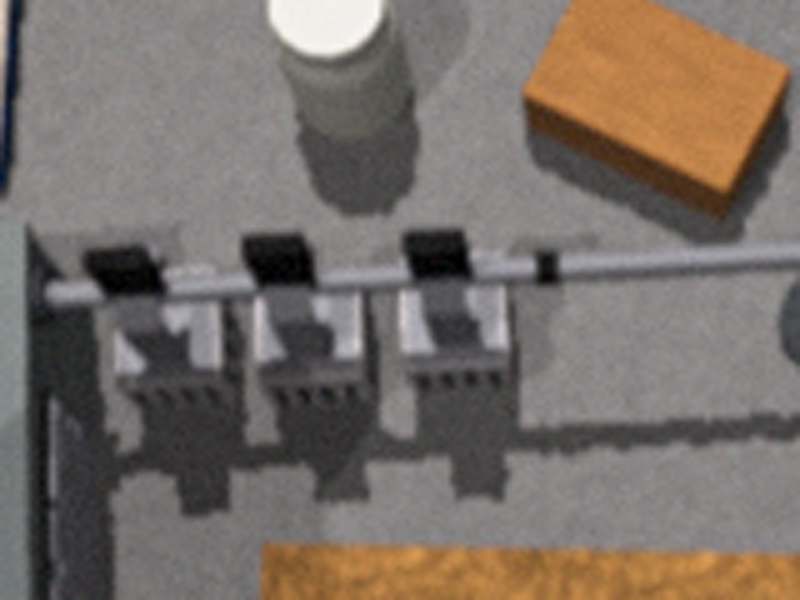

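```bash
python3 -c "
from station import job
print(job.finish_job())"
```

```text
the job is handed in; nothing more can be done
None
```

The job is handed in: all three grey carriers are on the rail, the timer is set and the switch is on, finished at about 42 s on the robot's clock. I left the two red look-alikes and the other goods alone.

- **Carriers:** each was hooked on at the loading end and slid, still hooked, past the mark. They hang upright in the last pictures, with gaps of roughly 15–20 mm between them. The last carrier's edge is about 13–19 mm past the mark. None of them had been knocked aside.
- **Dial:** I turned it anticlockwise until the wrist moment rose to about 0.8 N m and the pads began to slip on the bar. I then re-gripped it square and turned it back 150° by the measured tool heading.
- **Dial check:** in the pictures the pointer reads 28–37° in the world frame, against 34.6° expected. The readings scatter by a few degrees, but all are well within half a click of the fifth tick.
- **Switch:** pushed until it met a hard stop at about 11 N. In the top view the nub had moved about 24 mm.

My first fit of the dryer was about 4 mm off at the dial, so I used the tick ring and the slot edges there instead. Nothing else failed or disagreed, and the gripper was clear of everything at the end.

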